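Hand a bonding substrate over from one stage clip to the other

TASK

The next die goes on the empty end pad of the substrate that a stage clip now covers. With closed fingers press down the free clip's thumb button just hard enough to raise its toe clear, swing it over the other end of the carrier and let it down to hold there; then raise the first clip the same way and swing it well clear of the carrier. The carrier must stay held and stay put throughout: never scrape or bump it with a swinging toe, never force a button down, and leave the die box, loupe and lens barrel alone.

Things in the scene. Friction and masses are not known exactly. Their poses are not given: they have to be found in the camera images.
- stage: Aluminium stage plate on feet, 120 x 176 mm, fixed, top face 20 mm above the worktop. Origin on the worktop under the middle of the carrier's place; x towards the 5 mm high back rail, y along the carrier. The plate spans x -80 to 40, y -88 to 88 mm. A pin stands at the carrier's -y end. The two clips stand at x = -48, y = 34 and -34 mm.
- carrier: Loose steel substrate carrier lying on the stage, 40 x 90 x 9 mm, long side along y, with a white ceramic strip, five gold pads in a row and dies on the middle three. Origin under its centre, on the plate's top; its edge facing the clips is at x = -20 mm.
- clip_1: Clip that holds the carrier at first, at either end: 74 x 10 mm steel strip, a see-saw on a yoke that turns on an upright pivot screw. Origin on the pivot axis, level with the plate's top; axes as the stage's. White toe pad (8 x 10 mm) 42 mm from the axis, black domed thumb button (17 mm) 22 mm from it on the other side, on a spring that pushes the toe down. Press the top of the dome.
- clip_2: The free clip, same make. Each screw is wound in differently by up to 6 mm, unmeasured: dome top 34 to 41 mm above the plate with the toe down beside the carrier, 30 to 40 mm on it; find it by feel. The button yields at 2.5 N, then 2.4 N per mm. The toe clears the carrier at up to 13.5 N (less on a high clip); 14.5 to 17 N serves any clip, over 19 N overstrains it.
- clip_1_swing (a joint): Angle about the pivot screw, rad. 0: strip along the stage's x, toe towards +x over the carrier, button towards -x. Grows counter-clockwise from above: at a the toe lies in direction (cos a, sin a) of the stage's axes, the button in (-cos a, -sin a). Stops at -0.15 and 1.5, light friction, stays where left. Starts at -0.1 to 0.12; clear is over 1.0.
- clip_2_swing (a joint): The same angle for clip_2. Starts clear at 1.15 to 1.45; on the carrier is below 0.25, best 0. The toe meets the carrier's edge at about 0.9, so it must be up between 0.95 and the end: keep pressing while swinging. Fingertip friction carries the button round. The dome tips 1 to 2 mm along the strip as it goes down, and a sideways pull along the strip alters the lift, so give way to it.
- die_box: Small black die box with a clear lid, 54 x 53 x 14 mm, beside the stage on its +y side; loose. Origin under its centre.
- spare_lens: Black lens barrel standing behind the stage, 38 mm wide, 58 mm high; loose. Origin under its centre.
- loupe: Black loupe, 37 mm wide, 40 mm high, standing beside the stage on its +y side; loose. Origin under its centre.

How it is judged (in metres and radians):
On the way, in this order (a step that is already met when the one before it is completed fails the run):
1. the free clip has been swung over the carrier and bears on it, while the first clip still holds (value of joint clip_2_swing below 0.25 rad and contact force between clip_2 and carrier above 1.5 N and contact force between clip_1 and carrier above 1 N), for 0.2 s.
2. the first clip has been swung clear (value of joint clip_1_swing above 1 rad and contact force between clip_1 and carrier below 0.1 N and contact force between clip_2 and carrier above 1.5 N), for 0.2 s.
At the end, for the whole second after the job is handed in: Clip 2 is on the carrier (angle below 0.25 rad, bearing on it with over 1.5 N), clip 1 is swung clear (angle over 1.0 rad, not touching the carrier), and the carrier lies still within 2.5 mm of where it began (all of step 2 and value of joint clip_2_swing below 0.25 rad and distance of carrier from where it was at the start of the episode below 0.0025 m and linear speed of carrier below 0.01 m/s).
It fails at once if a clip is pressed with more than 19 N (contact force between the fingers and clip_1 above 19 N or contact force between the fingers and clip_2 above 19 N).
It fails at once if a toe scrapes or bumps the carrier while its clip is swinging ((value of joint clip_1_swing above 0.35 rad and contact force between clip_1 and carrier above 1 N) or (value of joint clip_2_swing above 0.35 rad and contact force between clip_2 and carrier above 1 N)).
It fails at once if neither clip bears on the carrier (contact force between each of clip_1, clip_2 and carrier below 0.3 N).
It fails at once if the carrier shifts by more than 2.5 mm (distance of carrier from where it was at the start of the episode above 0.0025 m).
It fails at once if the die box, the loupe or the lens barrel is moved by more than 15 mm (distance of any of die_box, loupe, spare_lens from where it was at the start of the episode above 0.015 m).
It also fails if it takes over 61 s, if anything falls off the work surface, if the arm or the gripper's body presses on something with over 40 N, if the wrist force passes 120 N, or if a joint passes its speed limit or range.

ROBOT

A 6-joint arm with a two-finger parallel gripper is mounted at the origin on a cart in front of the work surface, level with it; the furniture and walls round the work are solid. World frame = base frame: x ahead of the robot, y to its left, z up, the work surface at z = 0. Lengths are in mm, angles in degrees, forces in N, time in s.
With the tool pointing down it reaches from about 325 to 750 mm from the base axis. Payload 7.6 kg.
Tool frame: the origin (TCP) lies at the very end of the fingers, on their centre line; the grasp point (between the pads) lies 19 mm behind it (r.hold_point_z is the distance from the TCP to the grasp point, in mm); z points along the fingers, y is the direction in which the jaws open and shut (so a half turn about z gives the same grasp; the last joint's range is limited). The gripper opens to 85 mm and grips with 20 to 120 N. Pads are 22 mm wide; open, the fingers measure 114 mm over their backs; the gripper's body (76 mm by 85 mm) begins 54 mm behind the grasp point. The pads swing forward as they close: fully open they stand 13 mm farther back than shut.
Start: joints at [64.441, 2.991, 80.254, -0, 96.75, -4.028], TCP at [192.67, 488.392, 200.223] pointing down, gripper open.
Joint ranges: [-166.34, 166.34], [-52.06, 124.39], [6.96, 135.62], [-60.46, 240.46], [14.63, 156.25], [-167.68, 167.68]. Speed limits (degrees/s): [147.25, 147.25, 172.46, 180, 180, 180].

INTERFACE

Orientations are given as a 3x3 rotation matrix whose columns are the frame's x, y, z axes.
In Python, from cell import r, vision gives the robot as it stands.
- The arm moves only by the shell command python3 -m crank 'ROWS' [FORCE]. ROWS is JSON, a list of rows, each an object of numbers: "tx", "ty", "tz": the shift along the tool's x, y, z in cm; "ax", "ay", "az": the turn, a rotation vector about the tool's x, y, z in degrees; "grip": the finger opening in cm, from 0 to 8.54. A call has 1 to 8 rows; each row is the pose to reach, as a shift and turn from the pose commanded when the call began, along the tool's axes at that moment; what a row does not reach only later rows make up. A row lasts 1/10 s, in which the tool goes at most 50 mm and 8.59 degrees, less where a joint would pass 70% of its speed; a pose out of reach is approached as far as the arm can. A call with a gripper value outside its range is refused whole. The fingers move at their own pace and stop on an object; FORCE is the grip in N (left out, the last holds). Time passes only in rows, so rows that repeat a pose let the fingers close. It gives the time, the measured TCP pose, the force and the opening at its end, in the units of the state.
- r.state(): the state, without advancing time (a new reading comes with each control period).
- vision.read_camera(name): name is "side" or "top"; returns a dict with "img" (400x640x3 uint8, red, green, blue), "vfov" (degrees; the focal length in pixels is half the picture's height over the tangent of half this angle, whatever the lens; pixels are square), "cx", "cy" (the principal point, pixels), "view" (4x4, takes a point from world to camera coordinates). Camera axes: x right, y up, looking along -z (the intrinsics and any distortion apply to the point x, -y, -z); pixel columns grow to the right and rows downward; lengths in mm; the calibration is good to about 2 mm. A picture is of the moment at which its call begins. There is no depth.
- r.sign_off(): hands the job in, once; it reports no verdict.
The state is a dict: "clock": time; "joints": joint angles; "dq": joint speeds; "joint_efforts": joint torques, N m; "eef_pos": TCP position; "tool_rot": TCP orientation; "ft_force": force on the tool from outside, world axes, zero at the start; "ft_torque": the same for the moment, N m; "grip_width": opening from 0.0 (shut) to 1.0 (fully open).
Only numpy, scipy, OpenCV 4.12 (cv2) and the standard library are available. Lean on these libraries where they do the work, as an engineer would, in place of code of your own. Each camera call takes 0.05 s, during which the arm holds its last target.

## Working session

There is one attempt and no reset: what is moved stays moved. The work goes in short steps, Python scripts to look and compute and a shell command to move; the robot and the scene stay as the last step left them, time stands still between calls to the robot, and variables do not carry over. Pictures are saved under pics/ and viewed, and the job is handed in when it is done.

```bash
ls; mkdir -p pics; python3 - <<'E'
from cell import r, vision
import cv2,json
s=r.state();print(s)
for n in("side","top"):
    c=vision.read_camera(n);cv2.imwrite(f"pics/{n}0.png",c["img"][:,:,::-1])
    print(n,c["vfov"],c["cx"],c["cy"],c["view"],[k for k in c])
E
```

```text
pics
{'clock': 0.0, 'joints': array([ 6.44427573e+01,  3.02698876e+00,  8.03110015e+01,  2.08905217e-03,
        9.67476497e+01, -4.02699188e+00]), 'dq': array([-0.04259122, -0.03216628, -0.04729476, -0.0300422 ,  0.10487509,
       -0.05558435]), 'joint_efforts': array([-1.33844110e-04, -3.81662142e+01, -3.60189199e+01, -1.11569605e-04,
        6.07138529e-03,  1.92883670e-05]), 'eef_pos': array([192.49080158, 488.0890033 , 199.39232823]), 'tool_rot': array([[-9.30225449e-01,  3.66987950e-01, -6.77497440e-04],
       [ 3.66988548e-01,  9.30224505e-01, -1.33282892e-03],
       [ 1.41092569e-04, -1.48846518e-03, -9.99998882e-01]]), 'ft_force': array([-0.29898859, -0.44724127,  0.01261553]), 'ft_torque': array([ 0.03536304,  0.02078012, -0.04983628]), 'grip_width': 0.998233443794558}
side 46.33825349106904 319.1047789704881 195.69289903344418 [[ 9.43639334e-01 -3.30953966e-01  3.77897532e-03 -4.08854668e+02]
 [ 1.45051701e-01  4.23790541e-01  8.94070233e-01 -3.09676019e+02]
 [-2.97497583e-01 -8.43131692e-01  4.47910860e-01 -3.47345625e+02]
 [ 0.00000000e+00  0.00000000e+00  0.00000000e+00  1.00000000e+00]] ['img', 'vfov', 'cx', 'cy', 'view']
top 46.66084380833918 313.7353612995818 194.47762869938012 [[ 6.29115211e-03 -9.99973203e-01 -3.74360452e-03  4.13932735e+02]
 [ 9.93354556e-01  5.81918362e-03  1.14947218e-01 -5.88966512e+02]
 [-1.14922353e-01 -4.44187704e-03  9.93364547e-01 -8.33108891e+02]
 [ 0.00000000e+00  0.00000000e+00  0.00000000e+00  1.00000000e+00]] ['img', 'vfov', 'cx', 'cy', 'view']
```

View pics/side0.png

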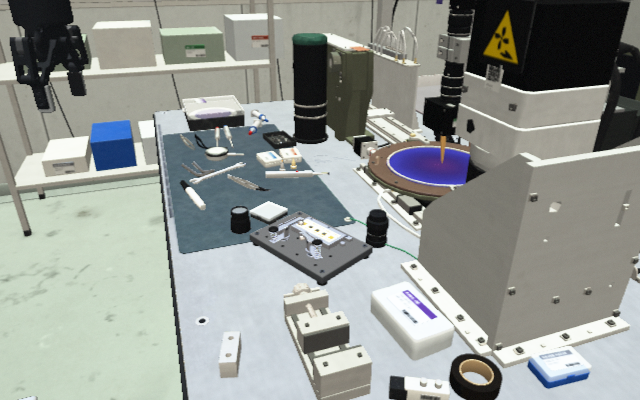

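View pics/top0.png

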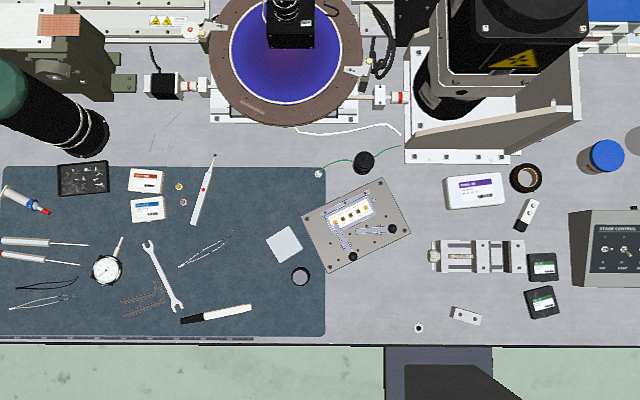

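The top view shows the stage at about (357,222), rotated. The buttons (black dots) are near (353,257) and (392,229). The side view shows the stage at about (310,243).

```bash
python3 - <<'E'
import cv2
a=cv2.imread("pics/top0.png")[165:285,260:425];cv2.imwrite("pics/topz.png",cv2.resize(a,None,fx=4.8,fy=4.8,interpolation=cv2.INTER_CUBIC))
a=cv2.imread("pics/side0.png")[190:290,220:400];cv2.imwrite("pics/sidez.png",cv2.resize(a,None,fx=4.4,fy=4.4,interpolation=cv2.INTER_CUBIC))
E
```

```text
(no output)
```

View pics/topz.png

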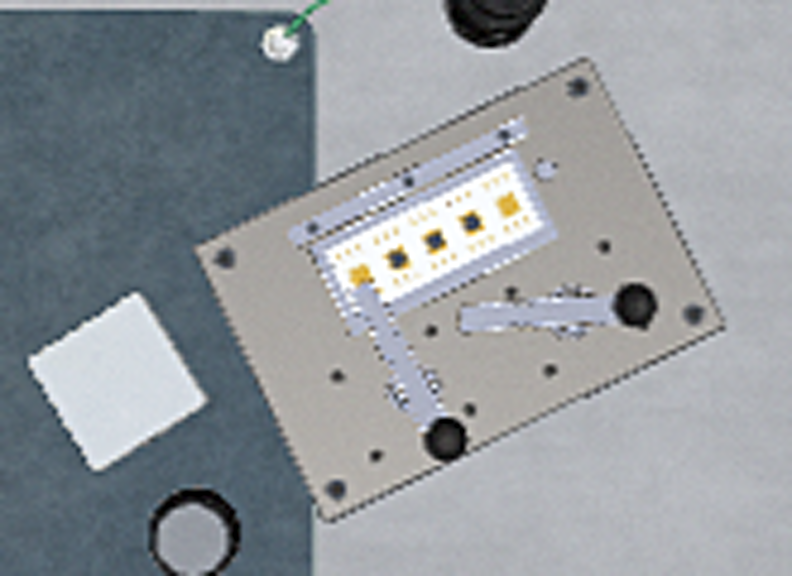

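View pics/sidez.png

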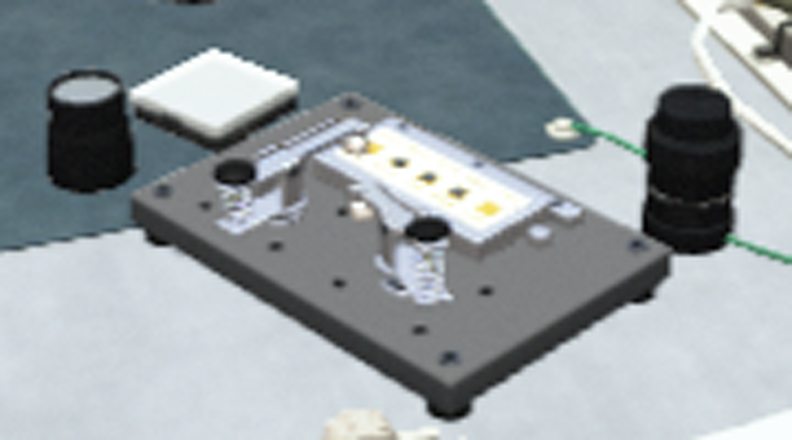

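The top zoom shows plate corners at about (590,60), (725,325), (325,520) and (197,247). The holding clip is the +y one (left) and the free clip is the -y one (right). The dome centres are at zoom (445,438) and (635,305).

```bash
cat > h.py <<'E'
import cv2,numpy as np
from cell import r,vision
def K(c):
    f=200/np.tan(np.radians(c["vfov"]/2)); return np.array([[f,0,c["cx"]],[0,f,c["cy"]],[0,0,1.]])
def P(c):
    V=np.array(c["view"])[:3]; return K(c)@np.diag([1,-1,-1])@V
def ray(c,u,v):
    V=np.array(c["view"]);R=V[:3,:3];t=V[:3,3]
    o=-R.T@t; d=R.T@np.diag([1,-1,-1])@np.linalg.inv(K(c))@np.array([u,v,1.]);return o,d
def onz(c,u,v,z):
    o,d=ray(c,u,v);return o+d*(z-o[2])/d[2]
def proj(c,p):
    q=P(c)@np.append(p,1);return q[:2]/q[2]
E
python3 - <<'E'
from h import *
c=vision.read_camera("top");s=vision.read_camera("side")
img=c["img"];
for p in [(300,215),(385,200),(340,260),(420,200),(400,260)]:print(p,img[p[1],p[0]])
b=img.astype(int)
m=((b[...,0]-b[...,2]>6)).astype(np.uint8)*255
roi=np.zeros_like(m);roi[170:280,295:415]=1;m*=roi
m=cv2.morphologyEx(m,cv2.MORPH_CLOSE,np.ones((5,5)))
cs,_=cv2.findContours(m,cv2.RETR_EXTERNAL,cv2.CHAIN_APPROX_NONE)
k=max(cs,key=cv2.contourArea);hull=cv2.convexHull(k)
print(cv2.contourArea(k),cv2.contourArea(hull))
ws=[]
R=cv2.minAreaRect(hull);print(R);
for q in cv2.boxPoints(R):
    ws.append(onz(c,*q,20)[:2]);print(q,ws[-1])
ws=np.array(ws);print([np.linalg.norm(ws[i]-ws[i-1]) for i in range(4)],ws.mean(0))
# black blobs
def blobs(im,x0,y0,x1,y1,th):
    g=im.max(2);m=(g<th).astype(np.uint8);z=np.zeros_like(m);z[y0:y1,x0:x1]=1
    n,l,st,ce=cv2.connectedComponentsWithStats(m*z)
    for i in range(1,n):
        if st[i,4]>15:print(st[i],ce[i])
print("top");blobs(img,335,215,402,265,45)
print("side");blobs(s["img"],260,215,335,262,45)
E
```

```text
(300, 215) [ 78  95 106]
(385, 200) [166 159 155]
(340, 260) [174 172 167]
(420, 200) [177 179 184]
(400, 260) [183 184 189]
5247.0 5723.5
((355.1163330078125, 224.38986206054688), (63.02806091308594, 91.82833099365234), 63.92464065551758)
[300.02338 216.26514] [546.46666372 443.27021943]
[382.50513 175.90173] [624.65637451 286.35592548]
[410.2093  232.51459] [517.06706721 235.34631832]
[327.72754 272.878  ] [440.9699173  390.52233589]
[np.float64(117.9487292182205), np.float64(175.316076050985), np.float64(119.06905168655713), np.float64(172.83047374092013)] [532.29000568 338.87369978]
top
[388 224   9   9  41] [391.85365854 228.14634146]
[349 252   8   9  44] [352.59090909 255.84090909]
side
[260 218  16   6  25] [266.88 221.2 ]
[269 227   9   5  35] [273.08571429 228.94285714]
[312 240  10   5  35] [316.8        241.94285714]
```

```bash
python3 - <<'E'
from h import *
c=vision.read_camera("top");s=vision.read_camera("side")
def tri(a,b):
    o1,d1=ray(c,*a);o2,d2=ray(s,*b)
    t=np.linalg.lstsq(np.array([d1,-d2]).T,o2-o1,rcond=None)[0]
    p,q=o1+t[0]*d1,o2+t[1]*d2;return (p+q)/2,np.linalg.norm(p-q)
yaw=np.radians(26.2);Rz=np.array([[np.cos(yaw),-np.sin(yaw)],[np.sin(yaw),np.cos(yaw)]])
o=np.array([532.3,338.9])+Rz@[20,0];print("origin",o)
for n,a,b,y in[("c2",(391.85,228.15),(316.8,241.94),-34),("c1",(352.59,255.84),(273.09,228.94),34)]:
    p,e=tri(a,b);print(n,p,e)
    piv=o+Rz@[-48,y];
    for z in (51,p[2],58):
        d=onz(c,*a,z);L=Rz.T@(d[:2]-piv);print(z,d,"L",np.hypot(*L),"ang",np.arctan2(-L[1],-L[0]),"piv",piv)
# features to verify origin : gold pads, rail pin
im=c["img"].astype(int);m=((im[...,0]-im[...,2]>60)&(im[...,0]>150)).astype(np.uint8);m[:190]=0;m[230:]=0;m[:,:320]=0;m[:,380:]=0
n,l,st,ce=cv2.connectedComponentsWithStats(m)
for i in range(1,n):
    if st[i,4]>3:
        w=onz(c,*ce[i],29);print("gold",st[i,4],ce[i],w,Rz.T@(w[:2]-o))
E
```

```text
origin [550.24516739 347.73011706]
c2 [524.64162426 274.78103771  52.10564458] 2.0401673438034535
51 [523.70913646 274.89388844  51.        ] L 21.191829277612328 ang 1.1853629009313464 piv [522.18796464 296.03105155]
52.105644579082735 [523.66076656 275.0752642   52.10564458] L 21.007478881898557 ang 1.1836860790808184 piv [522.18796464 296.03105155]
58 [523.40289943 276.04220532  58.        ] L 20.025734452066512 ang 1.1742260173337367 piv [522.18796464 296.03105155]
c1 [474.10520019 345.7994557   45.02413893] 1.8608208235880084
51 [473.29293786 346.4813013   51.        ] L 21.62775610230247 ang 0.052996118108639176 piv [492.16556665 357.04462069]
45.02413893282764 [473.19817617 346.00676045  45.02413893] L 21.945301556139263 ang 0.06975706370423491 piv [492.16556665 357.04462069]
58 [473.40393974 347.03716864  58.        ] L 21.26376591482658 ang 0.03273297458779286 piv [492.16556665 357.04462069]
gold 16 [365.4375 207.25  ] [563.53774623 320.32303853  29.        ] [ -0.17350796 -30.45998195]
gold 7 [357.28571429 209.71428571] [558.80685297 335.64085151  29.        ] [  2.34456255 -14.62722899]
gold 4 [358.5  212.75] [553.11277007 333.39089755  29.        ] [ -3.75786884 -14.13204808]
gold 5 [350.2 216.6] [545.7925836  348.96629142  29.        ] [-3.44933986  3.0750096 ]
gold 16 [334.75  221.875] [535.73768197 377.88931622  29.        ] [ 0.29850023 33.4657336 ]
```

```bash
python3 -m crank '[{"tx":-4.8,"ty":-1,"az":8,"grip":0},{"tx":-9.6,"ty":-2,"az":16,"grip":0},{"tx":-14.4,"ty":-3,"az":24,"grip":0},{"tx":-19.2,"ty":-4,"az":32,"tz":2,"grip":0},{"tx":-24,"ty":-5,"az":40,"tz":4,"grip":0},{"tx":-28.8,"ty":-6,"az":48,"tz":6,"grip":0},{"tx":-33.6,"ty":-7,"az":56,"tz":8,"grip":0},{"tx":-38.6,"ty":-7.7,"az":64.5,"tz":9,"grip":0}]' 60
```

```text
schema error: expected keys tx, ty, tz, ax, ay, az, grip
```

```bash
python3 -m crank '[{"tx":-4.8,"ty":-1,"tz":0,"ax":0,"ay":0,"az":8,"grip":0},{"tx":-9.6,"ty":-2,"tz":0,"ax":0,"ay":0,"az":16,"grip":0},{"tx":-14.4,"ty":-3,"tz":0,"ax":0,"ay":0,"az":24,"grip":0},{"tx":-19.2,"ty":-4,"tz":2,"ax":0,"ay":0,"az":32,"grip":0},{"tx":-24,"ty":-5,"tz":4,"ax":0,"ay":0,"az":40,"grip":0},{"tx":-28.8,"ty":-6,"tz":6,"ax":0,"ay":0,"az":48,"grip":0},{"tx":-33.6,"ty":-7,"tz":8,"ax":0,"ay":0,"az":56,"grip":0},{"tx":-38.6,"ty":-7.7,"tz":9,"ax":0,"ay":0,"az":64.5,"grip":0}]' 60
```

```text
clock: 1.1
eef_pos: [513.1, 279.9, 111.5]
tool_rot: [[-0.063, 0.998, -0.002], [0.998, 0.063, -0.001], [-0.001, -0.002, -1.0]]
ft_force: [-0.4, 0.9, 0.8]
grip_width: -0.0
```

```bash
python3 -m crank '[{"tx":0,"ty":0,"tz":0,"ax":0,"ay":0,"az":0,"grip":0},{"tx":0,"ty":0,"tz":0,"ax":0,"ay":0,"az":0,"grip":0},{"tx":0,"ty":0,"tz":0,"ax":0,"ay":0,"az":0,"grip":0},{"tx":0,"ty":0,"tz":0,"ax":0,"ay":0,"az":0,"grip":0}]'
python3 - <<'E'
from h import *
s=r.state();print(s["eef_pos"],s["tool_rot"],s["ft_force"],s["joints"])
for n,(y0,y1,x0,x1) in(("side",(150,290,220,400)),("top",(165,285,300,425))):
    c=vision.read_camera(n);a=c["img"][y0:y1,x0:x1,::-1];cv2.imwrite(f"pics/{n}1.png",cv2.resize(a,None,fx=4.2,fy=4.2,interpolation=cv2.INTER_CUBIC))
    print(proj(c,s["eef_pos"]))
E
```

```text
clock: 1.5
eef_pos: [511.9, 282.6, 114.1]
tool_rot: [[-0.072, 0.997, 0.001], [0.997, 0.072, 0.001], [0.001, 0.001, -1.0]]
ft_force: [0.1, -0.4, -0.2]
grip_width: 0.002
[511.85845786 282.60580775 114.12632204] [[-7.15744595e-02  9.97434531e-01  1.20585392e-03]
 [ 9.97434996e-01  7.15735091e-02  8.13734433e-04]
 [ 7.25339625e-04  1.26100350e-03 -9.99998942e-01]] [ 0.06345109 -0.39174462 -0.1881625 ] [2.52787382e+01 1.48591977e+01 7.69569925e+01 1.26627605e-02
 8.81014262e+01 2.11739289e+01]
[306.21458859 204.96595107]
[393.49380384 233.57359618]
```

View pics/side1.png

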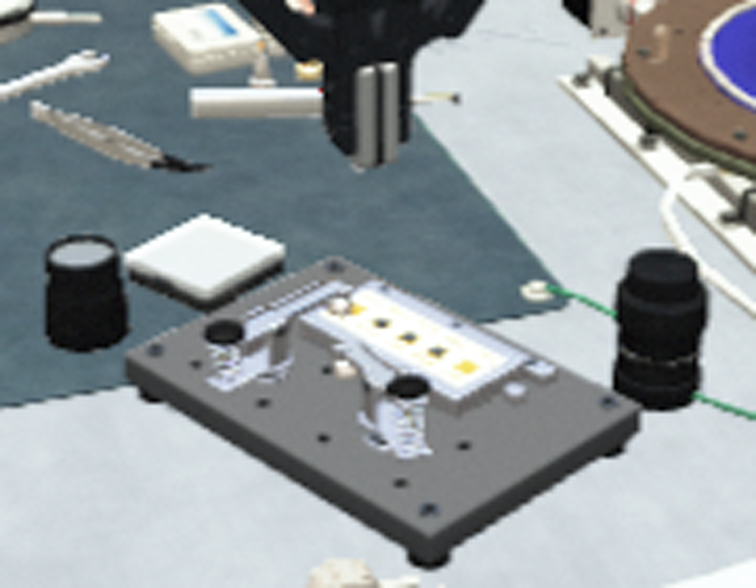

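View pics/top1.png

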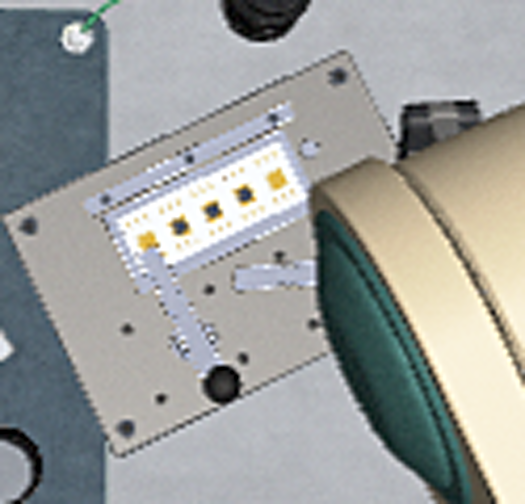

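```bash
python3 - <<'E'
from h import *
c=vision.read_camera("side");s=r.state();print(s["clock"],s["eef_pos"])
for h in (0,10,20,30,40):print(h,proj(c,s["eef_pos"]+[0,0,h]),proj(c,[192.5,488.1,199.4+h]))
i0=cv2.imread("pics/side0.png")[0:150,0:150];cv2.imwrite("pics/s0z.png",cv2.resize(i0,None,fx=4,fy=4))
a=c["img"][150:250,260:360,::-1];cv2.imwrite("pics/s1z.png",cv2.resize(a,None,fx=6,fy=6,interpolation=cv2.INTER_CUBIC))
V=np.array(c["view"]);print("cam",-V[:3,:3].T@V[:3,3])
E
```

```text
1.65 [512.01743358 282.32817043 113.90884647]
0 [306.37697873 205.16386531] [ 69.6402142 129.2253298]
10 [306.31930009 199.10144523] [ 68.11780462 123.02895449]
20 [306.26085905 192.95889226] [ 66.57639719 116.75525585]
30 [306.2016404  186.73460705] [ 65.01563408 110.40277743]
40 [306.14162852 180.42694737] [ 63.4351484  103.97002599]
cam [ 327.39589625 -296.93241091  433.9970399 ]
```

View pics/s0z.png

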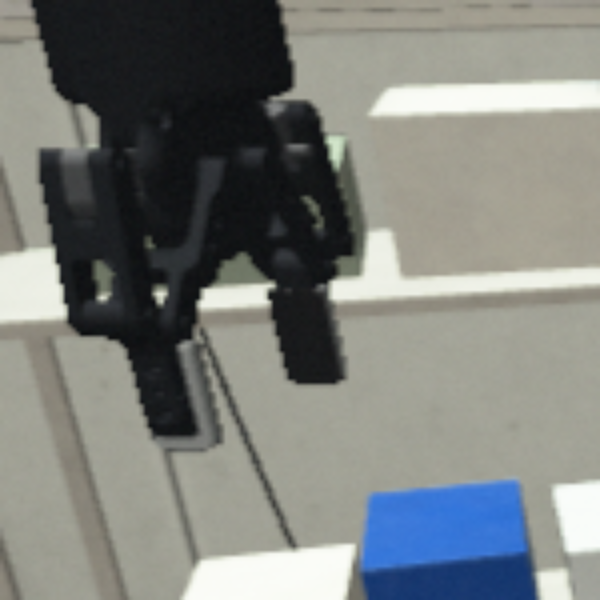

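View pics/s1z.png

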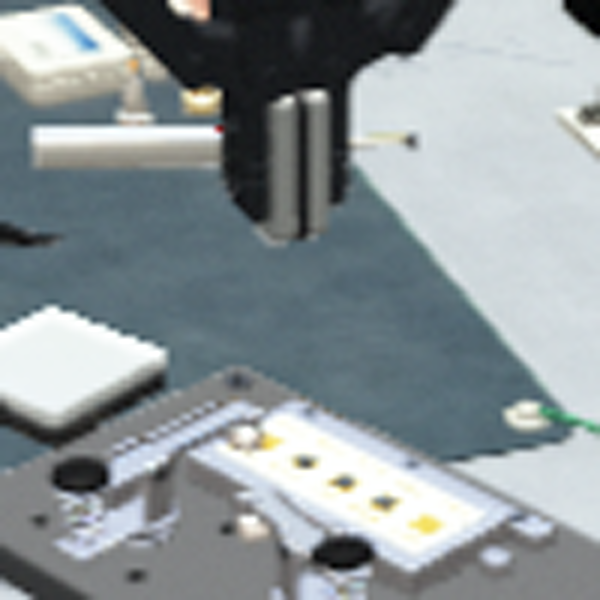

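```bash
python3 - <<'E'
from h import *
c=vision.read_camera("side")
yaw=np.radians(26.2);Rz=np.array([[np.cos(yaw),-np.sin(yaw)],[np.sin(yaw),np.cos(yaw)]]);o=np.array([550.2,347.7])
im=c["img"][:,:,::-1].copy()
a=cv2.resize(im[190:290,220:400],None,fx=4.4,fy=4.4,interpolation=cv2.INTER_CUBIC)
def d(p,z,col):
    w=o+Rz@p; q=proj(c,[*w,z]); q=((q-[220,190])*4.4).astype(int);cv2.circle(a,tuple(map(int,q)),4,col,-1)
for p in [(-80,-88),(40,-88),(40,88),(-80,88)]:d(p,20,(0,0,255))
for p in [(-20,-45),(20,-45),(20,45),(-20,45)]:d(p,29,(0,255,0))
cv2.imwrite("pics/chk.png",a)
print(r.hold_point_z, [x for x in dir(r) if x[0]!='_'])
E
```

```text
18.700000000000003 ['MotionError', 'hold_point_z', 'sign_off', 'state']
```

View pics/chk.png

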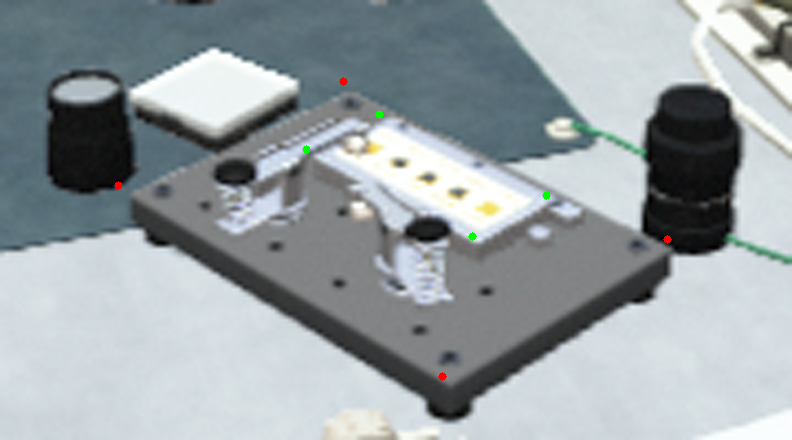

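The red/green overlay is within 2–3 px of the plate and carrier, so the side camera is sound there. The visible fingertip at (308,190) is about 25 mm higher than the reported TCP projects, at (306,205). I'll descend in guarded steps and look again closer in.

```bash
python3 -m crank '[{"tx":-0.3,"ty":0.5,"tz":1,"ax":0,"ay":0,"az":0,"grip":0},{"tx":-0.76,"ty":1.13,"tz":2.2,"ax":0,"ay":0,"az":0,"grip":0},{"tx":-0.76,"ty":1.13,"tz":3.3,"ax":0,"ay":0,"az":0,"grip":0},{"tx":-0.76,"ty":1.13,"tz":4,"ax":0,"ay":0,"az":0,"grip":0},{"tx":-0.76,"ty":1.13,"tz":4.4,"ax":0,"ay":0,"az":0,"grip":0},{"tx":-0.76,"ty":1.13,"tz":4.4,"ax":0,"ay":0,"az":0,"grip":0},{"tx":-0.76,"ty":1.13,"tz":4.4,"ax":0,"ay":0,"az":0,"grip":0},{"tx":-0.76,"ty":1.13,"tz":4.4,"ax":0,"ay":0,"az":0,"grip":0}]'
python3 - <<'E'
from h import *
s=r.state();print(s["eef_pos"],s["ft_force"])
c=vision.read_camera("side");a=c["img"][190:290,220:400,::-1];a=cv2.resize(a,None,fx=4.4,fy=4.4,interpolation=cv2.INTER_CUBIC)
q=(proj(c,s["eef_pos"])-[220,190])*4.4;print(proj(c,s["eef_pos"]),q);cv2.circle(a,(int(q[0]),int(q[1])),4,(0,0,255),-1)
cv2.imwrite("pics/s2.png",a)
c=vision.read_camera("top");cv2.imwrite("pics/t2.png",c["img"][:,:,::-1])
E
```

```text
clock: 2.5
eef_pos: [524.6, 274.9, 69.9]
tool_rot: [[-0.069, 0.998, 0.001], [0.998, 0.069, 0.001], [0.001, 0.001, -1.0]]
ft_force: [0.2, 0.4, -0.2]
grip_width: 0.003
[524.55845411 274.93125561  69.91105083] [ 0.16335743  0.39879753 -0.22627281]
[316.05996751 231.9228159 ] [422.66385703 184.46038995]
```

View pics/s2.png

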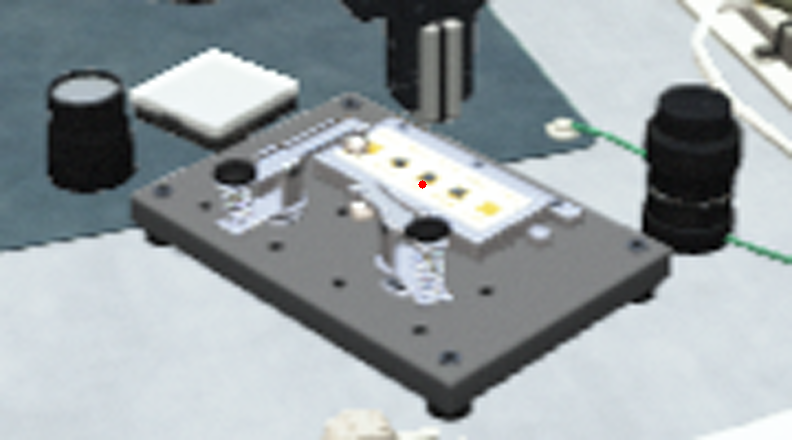

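View pics/t2.png

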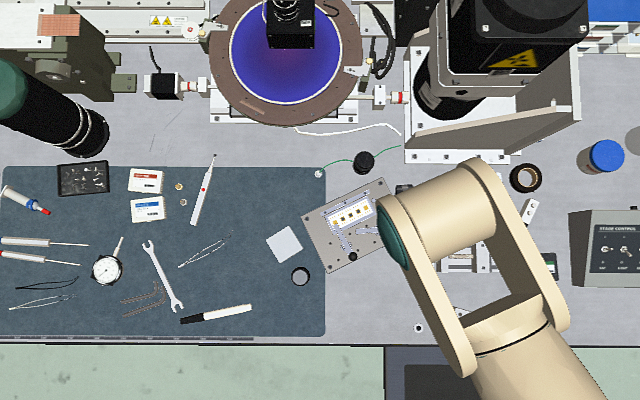

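```bash
python3 -m crank '[{"tx":0,"ty":0,"tz":0.2,"ax":0,"ay":0,"az":0,"grip":0},{"tx":0,"ty":0,"tz":0.4,"ax":0,"ay":0,"az":0,"grip":0},{"tx":0,"ty":0,"tz":0.6,"ax":0,"ay":0,"az":0,"grip":0},{"tx":0,"ty":0,"tz":0.8,"ax":0,"ay":0,"az":0,"grip":0},{"tx":0,"ty":0,"tz":0.8,"ax":0,"ay":0,"az":0,"grip":0}]'
python3 -m crank '[{"tx":0,"ty":0,"tz":0.1,"ax":0,"ay":0,"az":0,"grip":0},{"tx":0,"ty":0,"tz":0.2,"ax":0,"ay":0,"az":0,"grip":0},{"tx":0,"ty":0,"tz":0.2,"ax":0,"ay":0,"az":0,"grip":0}]'
python3 -m crank '[{"tx":0,"ty":0,"tz":0.1,"ax":0,"ay":0,"az":0,"grip":0},{"tx":0,"ty":0,"tz":0.2,"ax":0,"ay":0,"az":0,"grip":0},{"tx":0,"ty":0,"tz":0.2,"ax":0,"ay":0,"az":0,"grip":0}]'
```

```text
clock: 3.1
eef_pos: [524.0, 274.6, 60.7]
tool_rot: [[-0.069, 0.998, -0.001], [0.998, 0.069, -0.0], [-0.0, -0.001, -1.0]]
ft_force: [0.1, -0.3, -0.1]
grip_width: 0.002
clock: 3.4
eef_pos: [524.2, 274.7, 59.1]
tool_rot: [[-0.069, 0.998, -0.0], [0.998, 0.069, 0.0], [0.0, -0.0, -1.0]]
ft_force: [-0.8, 0.2, 0.5]
grip_width: 0.001
clock: 3.7
eef_pos: [524.2, 274.7, 57.0]
tool_rot: [[-0.069, 0.998, -0.0], [0.998, 0.069, -0.0], [-0.0, -0.0, -1.0]]
ft_force: [-0.7, 0.1, 1.1]
grip_width: 0.001
```

```bash
for i in 1 2 ; do python3 - <<'E'
from h import *
s=r.state();print(s["eef_pos"],s["ft_force"])
E
python3 -m crank '[{"tx":0,"ty":0,"tz":0.1,"ax":0,"ay":0,"az":0,"grip":0},{"tx":0,"ty":0,"tz":0.1,"ax":0,"ay":0,"az":0,"grip":0},{"tx":0,"ty":0,"tz":0.1,"ax":0,"ay":0,"az":0,"grip":0}]'; done
python3 - <<'E'
from h import *
s=r.state();print(s["eef_pos"],s["ft_force"])
c=vision.read_camera("side");a=c["img"][190:290,220:400,::-1];a=cv2.resize(a,None,fx=4.4,fy=4.4,interpolation=cv2.INTER_CUBIC)
cv2.imwrite("pics/s3.png",a)
s=r.state();print(s["eef_pos"],s["ft_force"])
E
```

```text
[524.1730867  274.68045221  57.00591658] [-0.72302578  0.14297451  1.14078614]
clock: 4.0
eef_pos: [524.3, 274.7, 56.2]
tool_rot: [[-0.069, 0.998, 0.0], [0.998, 0.069, 0.0], [0.0, 0.0, -1.0]]
ft_force: [0.0, 0.2, 0.4]
grip_width: -0.001
[524.25751557 274.71847028  56.2142317 ] [0.00945477 0.17789854 0.42067432]
clock: 4.3
eef_pos: [524.2, 274.7, 55.2]
tool_rot: [[-0.069, 0.998, -0.0], [0.998, 0.069, 0.0], [0.0, -0.0, -1.0]]
ft_force: [-0.3, -0.8, -0.3]
grip_width: 0.001
[524.24385679 274.71174186  55.17553618] [-0.30682026 -0.76252421 -0.33004093]
[524.27006389 274.71649811  55.23432835] [ 0.79215816 -0.54115471  0.03250154]
```

View pics/s3.png

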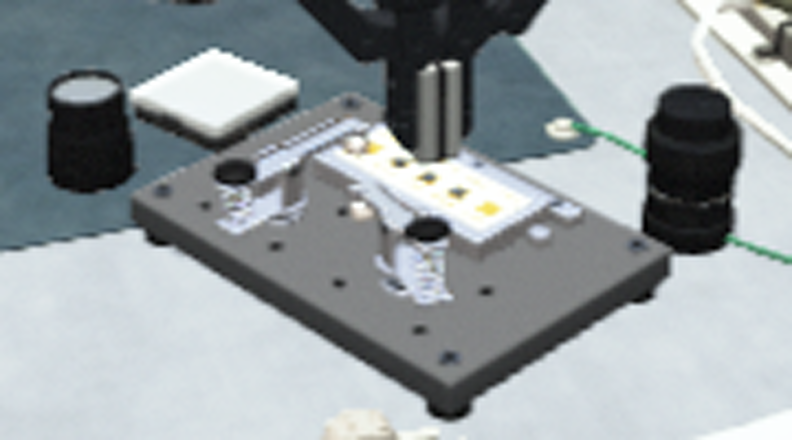

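The shift at the start pose (tips seen at about (63,102), TCP+41 mm predicts (63,103)) confirms the offset is purely vertical. The visible tip sits about 25–28 mm above the reported TCP, so the dome is still about 25 mm below the tip. I'll keep going down, guarded.

```bash
python3 -m crank '[{"tx":0,"ty":0,"tz":0.2,"ax":0,"ay":0,"az":0,"grip":0},{"tx":0,"ty":0,"tz":0.4,"ax":0,"ay":0,"az":0,"grip":0},{"tx":0,"ty":0,"tz":0.4,"ax":0,"ay":0,"az":0,"grip":0}]'
python3 -m crank '[{"tx":0,"ty":0,"tz":0.2,"ax":0,"ay":0,"az":0,"grip":0},{"tx":0,"ty":0,"tz":0.4,"ax":0,"ay":0,"az":0,"grip":0},{"tx":0,"ty":0,"tz":0.4,"ax":0,"ay":0,"az":0,"grip":0}]'
python3 - <<'E'
from h import *
c=vision.read_camera("side");s=r.state();print(s["eef_pos"],s["ft_force"])
a=c["img"][190:290,220:400,::-1];a=cv2.resize(a,None,fx=4.4,fy=4.4,interpolation=cv2.INTER_CUBIC)
cv2.imwrite("pics/s4.png",a)
E
```

```text
clock: 4.65
eef_pos: [524.0, 274.6, 50.7]
tool_rot: [[-0.069, 0.998, -0.001], [0.998, 0.069, -0.0], [-0.0, -0.001, -1.0]]
ft_force: [-0.6, 0.3, -0.9]
grip_width: 0.0
clock: 4.95
eef_pos: [524.0, 274.6, 46.7]
tool_rot: [[-0.069, 0.998, -0.001], [0.998, 0.069, -0.0], [-0.0, -0.001, -1.0]]
ft_force: [-0.9, -0.5, 0.0]
grip_width: 0.001
[524.12300048 274.65674351  46.96721098] [-0.89970671  0.48959412 -0.12347765]
```

View pics/s4.png

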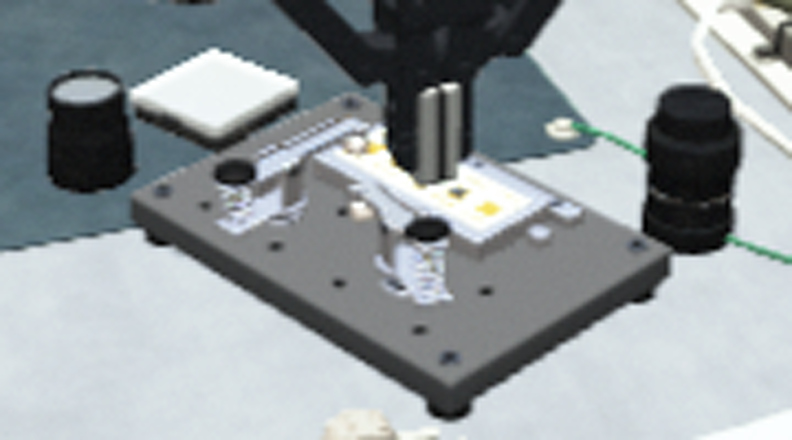

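```bash
python3 -m crank '[{"tx":0,"ty":0,"tz":0.2,"ax":0,"ay":0,"az":0,"grip":0},{"tx":0,"ty":0,"tz":0.4,"ax":0,"ay":0,"az":0,"grip":0},{"tx":0,"ty":0,"tz":0.4,"ax":0,"ay":0,"az":0,"grip":0}]'
python3 -m crank '[{"tx":0,"ty":0,"tz":0.2,"ax":0,"ay":0,"az":0,"grip":0},{"tx":0,"ty":0,"tz":0.4,"ax":0,"ay":0,"az":0,"grip":0},{"tx":0,"ty":0,"tz":0.4,"ax":0,"ay":0,"az":0,"grip":0}]'
python3 -m crank '[{"tx":0,"ty":0,"tz":0.15,"ax":0,"ay":0,"az":0,"grip":0},{"tx":0,"ty":0,"tz":0.15,"ax":0,"ay":0,"az":0,"grip":0}]'
python3 -m crank '[{"tx":0,"ty":0,"tz":0.15,"ax":0,"ay":0,"az":0,"grip":0},{"tx":0,"ty":0,"tz":0.15,"ax":0,"ay":0,"az":0,"grip":0}]'
python3 - <<'E'
from h import *
c=vision.read_camera("side");s=r.state();print(s["eef_pos"],s["ft_force"])
a=c["img"][190:290,220:400,::-1];a=cv2.resize(a,None,fx=4.4,fy=4.4,interpolation=cv2.INTER_CUBIC)
cv2.imwrite("pics/s5.png",a)
E
```

```text
clock: 5.3
eef_pos: [524.1, 274.6, 42.8]
tool_rot: [[-0.069, 0.998, -0.001], [0.998, 0.069, -0.0], [-0.0, -0.001, -1.0]]
ft_force: [0.2, -0.3, -1.0]
grip_width: 0.004
clock: 5.6
eef_pos: [524.1, 274.6, 38.8]
tool_rot: [[-0.069, 0.998, -0.001], [0.998, 0.069, -0.0], [-0.0, -0.001, -1.0]]
ft_force: [0.4, -0.2, 1.1]
grip_width: 0.001
clock: 5.8
eef_pos: [524.2, 274.7, 37.5]
tool_rot: [[-0.069, 0.998, -0.0], [0.998, 0.069, -0.0], [-0.0, -0.0, -1.0]]
ft_force: [0.2, 0.2, 0.3]
grip_width: -0.004
clock: 6.0
eef_pos: [524.1, 274.7, 36.0]
tool_rot: [[-0.069, 0.998, -0.0], [0.998, 0.069, -0.0], [-0.0, -0.0, -1.0]]
ft_force: [-0.4, -1.2, 0.3]
grip_width: -0.003
[524.19573878 274.67840803  36.08419245] [ 0.41884577 -0.14627954  1.32067542]
```

View pics/s5.png

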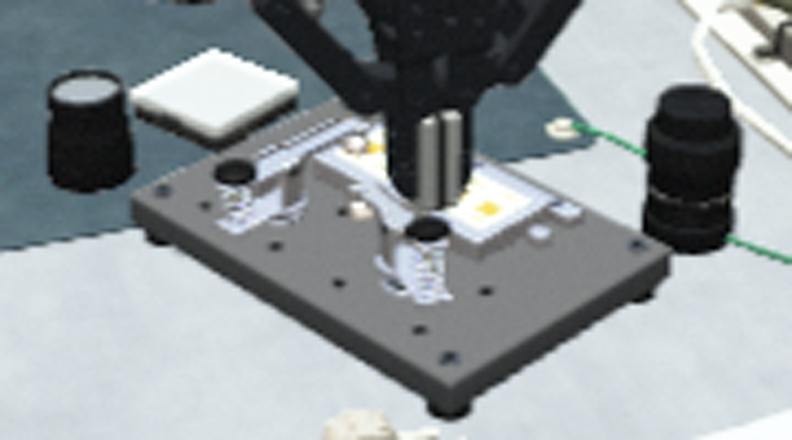

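```bash
for i in 1 2 3 4; do python3 -m crank '[{"tx":0,"ty":0,"tz":0.1,"ax":0,"ay":0,"az":0,"grip":0},{"tx":0,"ty":0,"tz":0.1,"ax":0,"ay":0,"az":0,"grip":0}]' | grep -E "eef|force"; done
```

```text
eef_pos: [524.2, 274.7, 35.1]
ft_force: [-0.0, 0.7, 0.2]
eef_pos: [524.2, 274.7, 34.0]
ft_force: [-0.7, -1.1, -0.5]
eef_pos: [524.2, 274.7, 33.0]
ft_force: [-0.7, 0.6, -0.3]
eef_pos: [524.2, 274.7, 32.0]
ft_force: [0.6, -0.1, -0.0]
```

```bash
python3 -m crank '[{"tx":0,"ty":0,"tz":0.1,"ax":0,"ay":0,"az":0,"grip":0},{"tx":0,"ty":0,"tz":0.1,"ax":0,"ay":0,"az":0,"grip":0}]' | grep -E "eef|force"
python3 -m crank '[{"tx":0,"ty":0,"tz":0.1,"ax":0,"ay":0,"az":0,"grip":0},{"tx":0,"ty":0,"tz":0.1,"ax":0,"ay":0,"az":0,"grip":0}]' | grep -E "eef|force"
python3 - <<'E'
from h import *
c=vision.read_camera("side");s=r.state();print(s["eef_pos"],s["ft_force"])
a=c["img"][190:290,220:400,::-1];a=cv2.resize(a,None,fx=4.4,fy=4.4,interpolation=cv2.INTER_CUBIC)
cv2.imwrite("pics/s6.png",a)
E
```

```text
eef_pos: [524.2, 274.7, 31.0]
ft_force: [0.2, -0.4, -0.3]
eef_pos: [524.2, 274.7, 30.1]
ft_force: [-0.1, 0.8, 0.5]
[524.21653304 274.70368773  30.10541564] [ 0.81293546  0.35297996 -0.35022378]
```

View pics/s6.png

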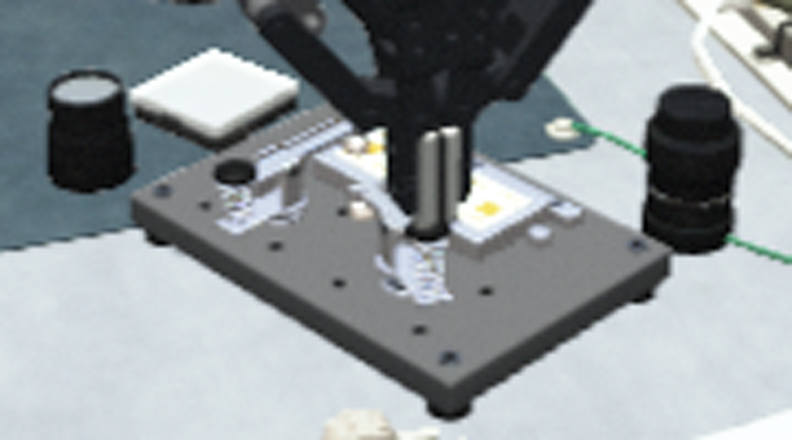

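The light pads now overlap the dome in the image at (425,228), and no contact force shows yet.

```bash
python3 -m crank '[{"tx":0,"ty":0,"tz":0.1,"ax":0,"ay":0,"az":0,"grip":0},{"tx":0,"ty":0,"tz":0.1,"ax":0,"ay":0,"az":0,"grip":0}]' | grep -E "eef|force"
python3 -m crank '[{"tx":0,"ty":0,"tz":0.1,"ax":0,"ay":0,"az":0,"grip":0},{"tx":0,"ty":0,"tz":0.1,"ax":0,"ay":0,"az":0,"grip":0}]' | grep -E "eef|force"
python3 -m crank '[{"tx":0,"ty":0,"tz":0.1,"ax":0,"ay":0,"az":0,"grip":0},{"tx":0,"ty":0,"tz":0.1,"ax":0,"ay":0,"az":0,"grip":0}]' | grep -E "eef|force"
```

```text
eef_pos: [524.2, 274.7, 29.1]
ft_force: [-0.0, 1.0, 0.6]
eef_pos: [524.2, 274.7, 28.1]
ft_force: [0.0, -0.6, 0.2]
eef_pos: [524.4, 274.7, 27.5]
ft_force: [0.3, -0.6, 1.4]
```

```bash
python3 -m crank '[{"tx":0,"ty":0,"tz":0.05,"ax":0,"ay":0,"az":0,"grip":0},{"tx":0,"ty":0,"tz":0.05,"ax":0,"ay":0,"az":0,"grip":0}]' | grep -E "eef|force"
python3 -m crank '[{"tx":0,"ty":0,"tz":0.05,"ax":0,"ay":0,"az":0,"grip":0},{"tx":0,"ty":0,"tz":0.05,"ax":0,"ay":0,"az":0,"grip":0}]' | grep -E "eef|force"
python3 - <<'E'
from h import *
F=[];p=[]
for i in range(5):
    c=vision.read_camera("side");s=r.state();F.append(s["ft_force"]);p.append(s["eef_pos"])
print(np.mean(F,0),np.mean(p,0))
E
```

```text
eef_pos: [524.5, 274.7, 27.1]
ft_force: [-0.6, -0.8, 4.1]
eef_pos: [524.5, 274.5, 26.6]
ft_force: [-0.4, -3.5, 5.0]
[-1.20204902 -3.10133476  4.6946953 ] [524.49835985 274.48858464  26.53540912]
```

Contact is felt at reported z ≈ 27.5 (Fz ≈ 4.7 N), with an outward drag of 3 N along −y. I'll give way along −tool x while pressing further.

```bash
python3 -m crank '[{"tx":-0.03,"ty":0,"tz":0,"ax":0,"ay":0,"az":0,"grip":0},{"tx":-0.05,"ty":0,"tz":0.1,"ax":0,"ay":0,"az":0,"grip":0},{"tx":-0.07,"ty":0,"tz":0.15,"ax":0,"ay":0,"az":0,"grip":0},{"tx":-0.08,"ty":0,"tz":0.2,"ax":0,"ay":0,"az":0,"grip":0},{"tx":-0.08,"ty":0,"tz":0.2,"ax":0,"ay":0,"az":0,"grip":0}]' | grep -E "eef|force"
cat > f.py <<'E'
from h import *
F=[];p=[];M=[]
for i in range(5):
    c=vision.read_camera("side");s=r.state();F.append(s["ft_force"]);p.append(s["eef_pos"]);M.append(s["ft_torque"])
R=s["tool_rot"];F=np.mean(F,0)
print("t",s["clock"],"F",F.round(2),"along tool",(R.T@F).round(2),"p",np.mean(p,0).round(2),"ang x",np.degrees(np.arctan2(R[1,0],R[0,0])).round(2))
E
python3 f.py
```

```text
eef_pos: [524.9, 273.9, 25.1]
ft_force: [-1.1, -3.6, 7.7]
t 9.3 F [-1.26 -3.33  7.82] along tool [-3.23 -1.48 -7.82] p [524.91 273.87  25.14] ang x 93.96
```

```bash
python3 -m crank '[{"tx":-0.03,"ty":-0.01,"tz":0,"ax":0,"ay":0,"az":0,"grip":0},{"tx":-0.05,"ty":-0.01,"tz":0.1,"ax":0,"ay":0,"az":0,"grip":0},{"tx":-0.08,"ty":-0.01,"tz":0.15,"ax":0,"ay":0,"az":0,"grip":0},{"tx":-0.1,"ty":-0.01,"tz":0.2,"ax":0,"ay":0,"az":0,"grip":0},{"tx":-0.1,"ty":-0.01,"tz":0.2,"ax":0,"ay":0,"az":0,"grip":0}]' | grep -E "eef|force"
python3 f.py
```

```text
eef_pos: [525.2, 273.3, 23.8]
ft_force: [-1.4, -1.4, 10.0]
t 10.05 F [-1.33 -2.41 10.1 ] along tool [ -2.3   -1.47 -10.1 ] p [525.24 273.31  23.84] ang x 93.97
```

```bash
python3 -m crank '[{"tx":-0.03,"ty":-0.02,"tz":0,"ax":0,"ay":0,"az":0,"grip":0},{"tx":-0.05,"ty":-0.02,"tz":0.1,"ax":0,"ay":0,"az":0,"grip":0},{"tx":-0.08,"ty":-0.02,"tz":0.15,"ax":0,"ay":0,"az":0,"grip":0},{"tx":-0.1,"ty":-0.02,"tz":0.2,"ax":0,"ay":0,"az":0,"grip":0},{"tx":-0.1,"ty":-0.02,"tz":0.2,"ax":0,"ay":0,"az":0,"grip":0}]' | grep -E "eef|force"
python3 f.py
```

```text
eef_pos: [525.5, 272.7, 22.5]
ft_force: [-2.0, -0.7, 12.2]
t 10.8 F [-2.19 -1.36 12.46] along tool [ -1.19  -2.23 -12.47] p [525.48 272.76  22.53] ang x 93.98
```

```bash
python3 -m crank '[{"tx":-0.03,"ty":-0.04,"tz":0.05,"ax":0,"ay":0,"az":0,"grip":0},{"tx":-0.05,"ty":-0.04,"tz":0.1,"ax":0,"ay":0,"az":0,"grip":0},{"tx":-0.06,"ty":-0.04,"tz":0.15,"ax":0,"ay":0,"az":0,"grip":0},{"tx":-0.06,"ty":-0.04,"tz":0.15,"ax":0,"ay":0,"az":0,"grip":0}]' | grep -E "eef|force"
python3 f.py
python3 - <<'E'
from h import *
for n,(y0,y1,x0,x1) in(("side",(190,290,220,400)),("top",(165,285,300,425))):
    c=vision.read_camera(n);a=c["img"][y0:y1,x0:x1,::-1];cv2.imwrite(f"pics/{n}7.png",cv2.resize(a,None,fx=4.4,fy=4.4,interpolation=cv2.INTER_CUBIC))
E
```

```text
eef_pos: [525.5, 272.4, 21.6]
ft_force: [-1.6, -1.3, 14.0]
t 11.45 F [-1.83 -0.54 14.38] along tool [ -0.37  -1.79 -14.39] p [525.51 272.45  21.64] ang x 93.98
```

View pics/side7.png

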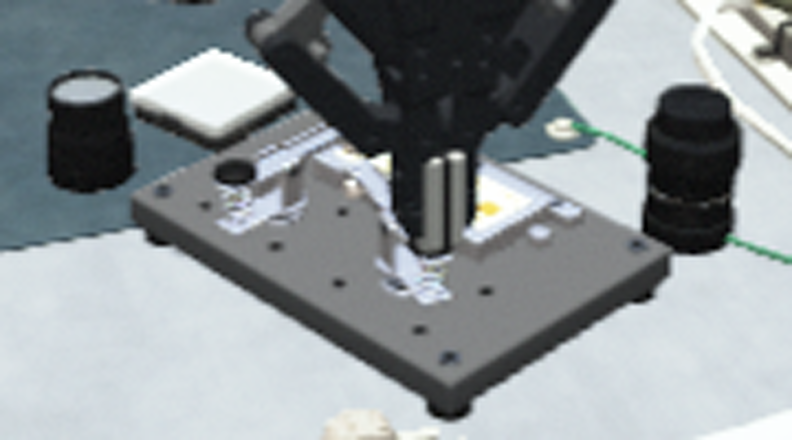

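View pics/top7.png

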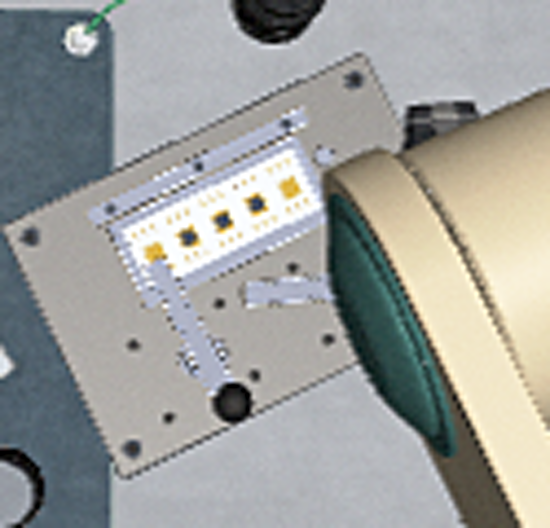

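The side view shows the toe pad raised, at (352,187) versus (358,210) before. Pressing holds at 14.4 N. I'll add about 1 N and start the arc.

```bash
python3 -m crank '[{"tx":-0.01,"ty":0,"tz":0.05,"ax":0,"ay":0,"az":0,"grip":0},{"tx":-0.02,"ty":0,"tz":0.05,"ax":0,"ay":0,"az":0,"grip":0},{"tx":-0.02,"ty":-0.12,"tz":0.05,"ax":0,"ay":0,"az":3,"grip":0},{"tx":-0.02,"ty":-0.25,"tz":0.05,"ax":0,"ay":0,"az":6,"grip":0},{"tx":-0.02,"ty":-0.37,"tz":0.05,"ax":0,"ay":0,"az":9,"grip":0}]' | grep -E "eef|force"
python3 f.py
python3 - <<'E'
from h import *
for n,(y0,y1,x0,x1) in(("top",(165,285,300,425)),):
    c=vision.read_camera(n);a=c["img"][y0:y1,x0:x1,::-1];cv2.imwrite(f"pics/{n}8.png",cv2.resize(a,None,fx=4.4,fy=4.4,interpolation=cv2.INTER_CUBIC))
E
```

```text
eef_pos: [522.5, 272.2, 21.5]
ft_force: [1.9, 0.8, 15.1]
t 12.3 F [ 0.5  -0.23 14.87] along tool [ -0.12   0.61 -14.87] p [522.4  272.24  21.52] ang x 84.98
```

View pics/top8.png

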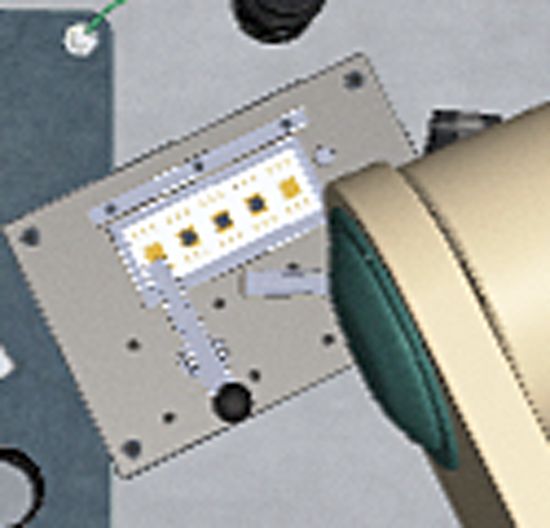

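Toe end moved from (247,293) to (247,282): it is swinging, with lateral forces near zero.

```bash
python3 -m crank '[{"tx":-0.01,"ty":-0.12,"tz":0.04,"ax":0,"ay":0,"az":3,"grip":0},{"tx":-0.01,"ty":-0.25,"tz":0.04,"ax":0,"ay":0,"az":6,"grip":0},{"tx":0,"ty":-0.37,"tz":0.04,"ax":0,"ay":0,"az":9,"grip":0},{"tx":0.01,"ty":-0.5,"tz":0.04,"ax":0,"ay":0,"az":12,"grip":0}]' | grep -E "eef|force"
python3 f.py
python3 - <<'E'
from h import *
for n,(y0,y1,x0,x1) in(("side",(190,290,220,400)),("top",(165,285,300,425))):
    c=vision.read_camera(n);a=c["img"][y0:y1,x0:x1,::-1];cv2.imwrite(f"pics/{n}9.png",cv2.resize(a,None,fx=4.4,fy=4.4,interpolation=cv2.INTER_CUBIC))
E
```

```text
eef_pos: [517.7, 272.7, 21.3]
ft_force: [1.3, -0.9, 15.9]
t 13.0 F [-1.000e-02 -8.700e-01  1.529e+01] along tool [ -0.75   0.32 -15.29] p [517.5  272.79  21.25] ang x 72.98
```

View pics/top9.png

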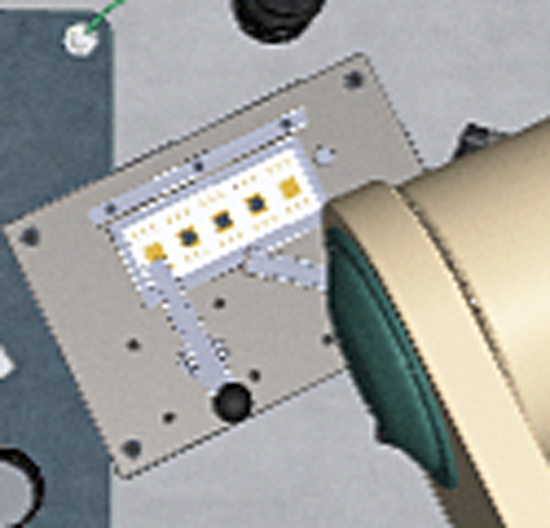

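View pics/side9.png

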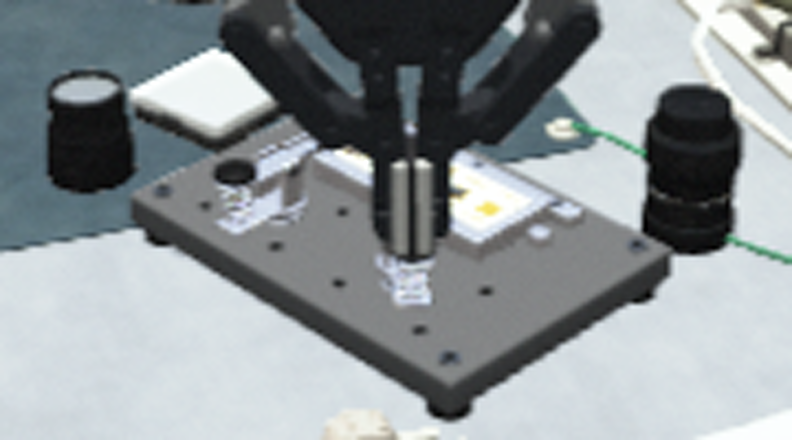

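Toe end is now at (247,262), just over the carrier's edge with no lateral bump. Continuing.

```bash
python3 -m crank '[{"tx":-0.01,"ty":-0.12,"tz":0.01,"ax":0,"ay":0,"az":3,"grip":0},{"tx":-0.01,"ty":-0.25,"tz":0.01,"ax":0,"ay":0,"az":6,"grip":0},{"tx":0,"ty":-0.37,"tz":0.02,"ax":0,"ay":0,"az":9,"grip":0},{"tx":0.01,"ty":-0.5,"tz":0.02,"ax":0,"ay":0,"az":12,"grip":0},{"tx":0.03,"ty":-0.62,"tz":0.02,"ax":0,"ay":0,"az":15,"grip":0}]' | grep -E "eef|force"
python3 f.py
python3 - <<'E'
from h import *
for n,(y0,y1,x0,x1) in(("top",(165,285,300,425)),):
    c=vision.read_camera(n);a=c["img"][y0:y1,x0:x1,::-1];cv2.imwrite(f"pics/{n}10.png",cv2.resize(a,None,fx=4.4,fy=4.4,interpolation=cv2.INTER_CUBIC))
E
```

```text
eef_pos: [511.8, 274.9, 21.1]
ft_force: [-0.8, -1.4, 15.8]
t 13.85 F [-0.6  -0.49 15.65] along tool [ -0.63  -0.19 -15.65] p [511.66 274.92  21.1 ] ang x 57.98
```

View pics/top10.png

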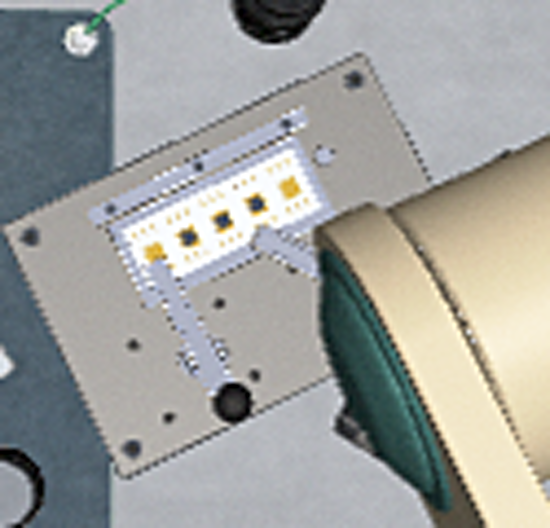

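Toe is now at (260,240) over the carrier, force 15.65 N, lateral under 1 N.

```bash
python3 -m crank '[{"tx":-0.01,"ty":-0.12,"tz":0,"ax":0,"ay":0,"az":3,"grip":0},{"tx":-0.01,"ty":-0.25,"tz":0,"ax":0,"ay":0,"az":6,"grip":0},{"tx":0,"ty":-0.37,"tz":0,"ax":0,"ay":0,"az":9,"grip":0},{"tx":0.01,"ty":-0.5,"tz":0,"ax":0,"ay":0,"az":12,"grip":0},{"tx":0.03,"ty":-0.62,"tz":0,"ax":0,"ay":0,"az":15,"grip":0}]' | grep -E "eef|force"
python3 f.py
python3 - <<'E'
from h import *
for n,(y0,y1,x0,x1) in(("top",(165,285,300,425)),):
    c=vision.read_camera(n);a=c["img"][y0:y1,x0:x1,::-1];cv2.imwrite(f"pics/{n}11.png",cv2.resize(a,None,fx=4.4,fy=4.4,interpolation=cv2.INTER_CUBIC))
E
```

```text
eef_pos: [506.6, 278.4, 21.1]
ft_force: [-0.2, -0.7, 14.3]
t 14.65 F [-0.49 -0.62 16.34] along tool [ -0.66   0.15 -16.34] p [506.52 278.5   21.07] ang x 42.98
```

View pics/top11.png

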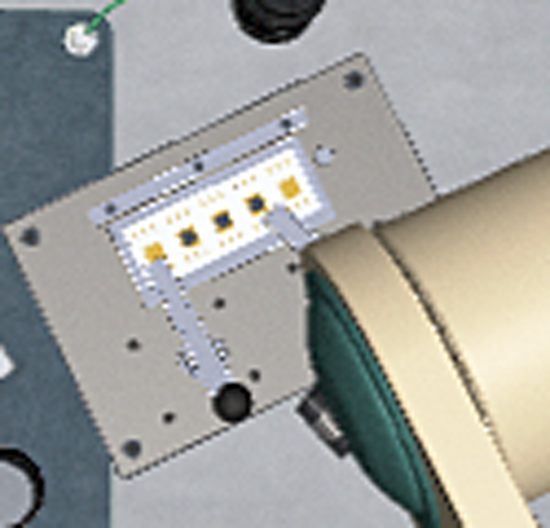

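```bash
python3 -m crank '[{"tx":-0.01,"ty":-0.12,"tz":-0.02,"ax":0,"ay":0,"az":3,"grip":0},{"tx":-0.01,"ty":-0.25,"tz":-0.03,"ax":0,"ay":0,"az":6,"grip":0},{"tx":0,"ty":-0.37,"tz":-0.03,"ax":0,"ay":0,"az":9,"grip":0},{"tx":0.01,"ty":-0.5,"tz":-0.03,"ax":0,"ay":0,"az":12,"grip":0},{"tx":0.03,"ty":-0.62,"tz":-0.03,"ax":0,"ay":0,"az":15,"grip":0}]' | grep -E "eef|force"
python3 f.py
python3 - <<'E'
from h import *
for n,(y0,y1,x0,x1) in(("top",(165,285,300,425)),("side",(190,290,220,400))):
    c=vision.read_camera(n);a=c["img"][y0:y1,x0:x1,::-1];cv2.imwrite(f"pics/{n}12.png",cv2.resize(a,None,fx=4.4,fy=4.4,interpolation=cv2.INTER_CUBIC))
E
```

```text
eef_pos: [502.6, 283.2, 21.3]
ft_force: [0.1, -1.0, 15.3]
t 15.45 F [ 0.06  0.06 15.44] along tool [  0.19  -0.03 -15.44] p [502.49 283.32  21.26] ang x 27.98
```

View pics/top12.png

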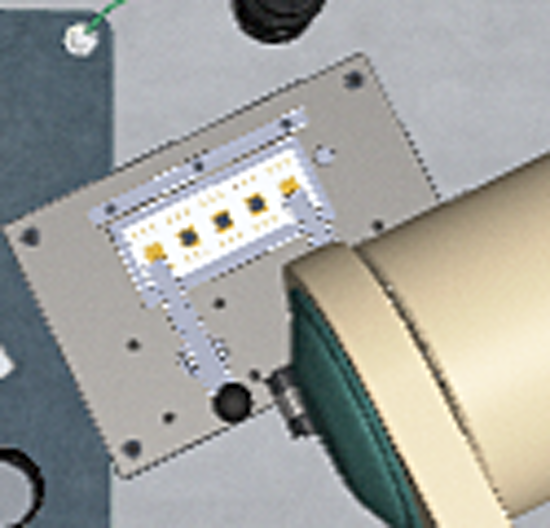

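View pics/side12.png

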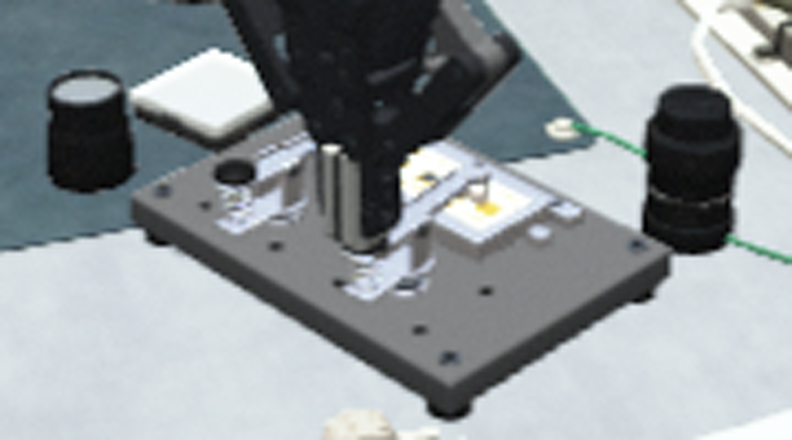

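The side view shows clip 2's toe over the end of the carrier, above the gold pad at (485,190), and parallel to clip 1. I'll let it down while giving way inward.

```bash
python3 -m crank '[{"tx":0.03,"ty":0,"tz":-0.1,"ax":0,"ay":0,"az":0,"grip":0},{"tx":0.07,"ty":0,"tz":-0.2,"ax":0,"ay":0,"az":0,"grip":0},{"tx":0.1,"ty":0,"tz":-0.3,"ax":0,"ay":0,"az":0,"grip":0},{"tx":0.14,"ty":0,"tz":-0.4,"ax":0,"ay":0,"az":0,"grip":0},{"tx":0.17,"ty":0,"tz":-0.5,"ax":0,"ay":0,"az":0,"grip":0},{"tx":0.2,"ty":0,"tz":-0.6,"ax":0,"ay":0,"az":0,"grip":0},{"tx":0.22,"ty":0,"tz":-0.7,"ax":0,"ay":0,"az":0,"grip":0},{"tx":0.22,"ty":0,"tz":-0.8,"ax":0,"ay":0,"az":0,"grip":0}]' | grep -E "eef|force"
python3 -m crank '[{"tx":0,"ty":0,"tz":-0.3,"ax":0,"ay":0,"az":0,"grip":0},{"tx":0,"ty":0,"tz":-0.9,"ax":0,"ay":0,"az":0,"grip":0},{"tx":0,"ty":0,"tz":-1.8,"ax":0,"ay":0,"az":0,"grip":0},{"tx":0,"ty":0,"tz":-2.2,"ax":0,"ay":0,"az":0,"grip":0}]' | grep -E "eef|force"
python3 f.py
python3 - <<'E'
from h import *
for n,(y0,y1,x0,x1) in(("top",(165,285,300,425)),("side",(190,290,220,400))):
    c=vision.read_camera(n);a=c["img"][y0:y1,x0:x1,::-1];cv2.imwrite(f"pics/{n}13.png",cv2.resize(a,None,fx=4.4,fy=4.4,interpolation=cv2.INTER_CUBIC))
E
```

```text
eef_pos: [501.5, 282.7, 25.2]
ft_force: [-0.2, -0.3, 0.5]
eef_pos: [502.6, 283.0, 49.3]
ft_force: [-0.2, -0.8, -0.6]
t 17.0 F [-0.15 -0.1  -0.16] along tool [-0.18  0.02  0.16] p [502.45 282.91  48.66] ang x 27.96
```

View pics/top13.png

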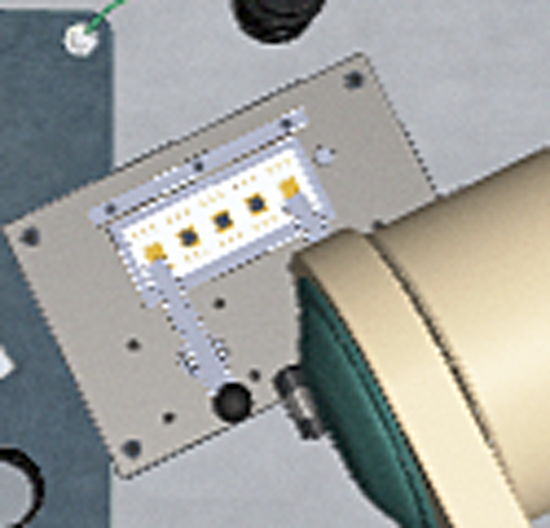

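View pics/side13.png

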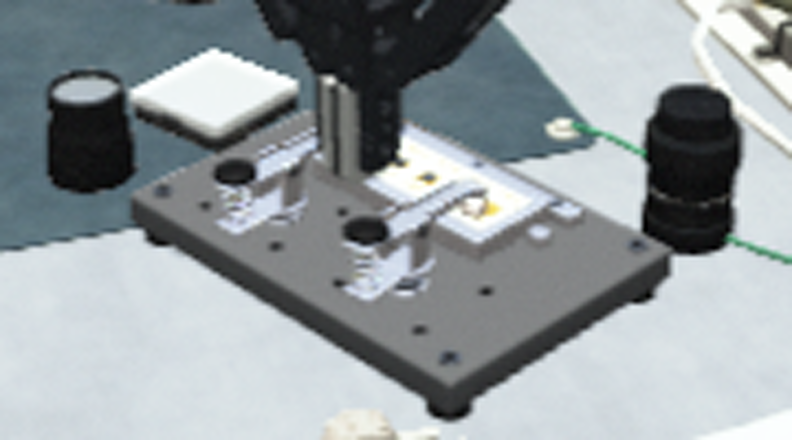

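Clip 2 now lies on the carrier: dome at (366,230), toe at (475,205). Next I move across to clip 1's dome.

```bash
python3 -m crank '[{"tx":0.1,"ty":-2.5,"tz":0,"ax":0,"ay":0,"az":0,"grip":0},{"tx":0.3,"ty":-5,"tz":0,"ax":0,"ay":0,"az":0,"grip":0},{"tx":0.4,"ty":-7,"tz":0,"ax":0,"ay":0,"az":0,"grip":0},{"tx":0.4,"ty":-7,"tz":0.5,"ax":0,"ay":0,"az":0,"grip":0},{"tx":0.4,"ty":-7,"tz":0.8,"ax":0,"ay":0,"az":0,"grip":0},{"tx":0.4,"ty":-7,"tz":1,"ax":0,"ay":0,"az":0,"grip":0},{"tx":0.4,"ty":-7,"tz":1.2,"ax":0,"ay":0,"az":0,"grip":0},{"tx":0.4,"ty":-7,"tz":1.2,"ax":0,"ay":0,"az":0,"grip":0}]' | grep -E "eef|force"
python3 f.py
python3 - <<'E'
from h import *
for n,(y0,y1,x0,x1) in(("top",(165,285,260,425)),("side",(190,290,220,400))):
    c=vision.read_camera(n);a=c["img"][y0:y1,x0:x1,::-1];cv2.imwrite(f"pics/{n}14.png",cv2.resize(a,None,fx=4.4,fy=4.4,interpolation=cv2.INTER_CUBIC))
E
```

```text
eef_pos: [473.0, 345.8, 35.5]
ft_force: [-0.3, -0.4, 0.4]
t 18.15 F [0.29 0.04 0.21] along tool [ 0.28  0.1  -0.21] p [473.09 346.21  36.02] ang x 27.96
```

View pics/side14.png

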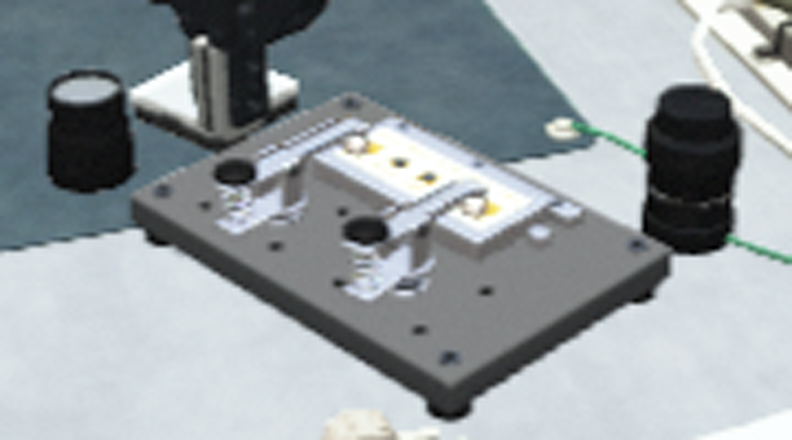

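View pics/top14.png

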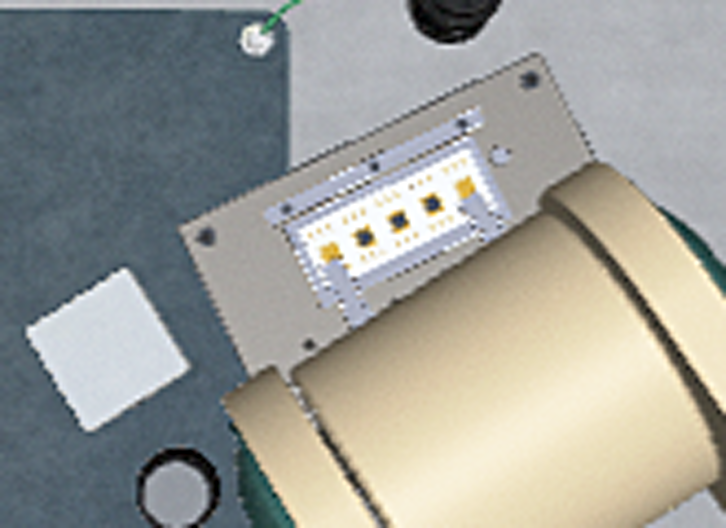

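```bash
python3 -m crank '[{"tx":0.03,"ty":0.03,"tz":0.2,"ax":0,"ay":0,"az":0,"grip":0},{"tx":0.03,"ty":0.03,"tz":0.4,"ax":0,"ay":0,"az":0,"grip":0},{"tx":0.03,"ty":0.03,"tz":0.5,"ax":0,"ay":0,"az":0,"grip":0},{"tx":0.03,"ty":0.03,"tz":0.6,"ax":0,"ay":0,"az":0,"grip":0},{"tx":0.03,"ty":0.03,"tz":0.6,"ax":0,"ay":0,"az":0,"grip":0}]' | grep -E "eef|force"
python3 -m crank '[{"tx":0,"ty":0,"tz":0.1,"ax":0,"ay":0,"az":0,"grip":0},{"tx":0,"ty":0,"tz":0.2,"ax":0,"ay":0,"az":0,"grip":0},{"tx":0,"ty":0,"tz":0.2,"ax":0,"ay":0,"az":0,"grip":0}]' | grep -E "eef|force"
python3 -m crank '[{"tx":0,"ty":0,"tz":0.1,"ax":0,"ay":0,"az":0,"grip":0},{"tx":0,"ty":0,"tz":0.1,"ax":0,"ay":0,"az":0,"grip":0}]' | grep -E "eef|force"
python3 -m crank '[{"tx":0,"ty":0,"tz":0.1,"ax":0,"ay":0,"az":0,"grip":0},{"tx":0,"ty":0,"tz":0.1,"ax":0,"ay":0,"az":0,"grip":0}]' | grep -E "eef|force"
python3 -m crank '[{"tx":0,"ty":0,"tz":0.1,"ax":0,"ay":0,"az":0,"grip":0},{"tx":0,"ty":0,"tz":0.1,"ax":0,"ay":0,"az":0,"grip":0}]' | grep -E "eef|force"
python3 - <<'E'
from h import *
c=vision.read_camera("side");a=c["img"][190:290,220:400,::-1];cv2.imwrite(f"pics/s15.png",cv2.resize(a,None,fx=4.4,fy=4.4,interpolation=cv2.INTER_CUBIC))
E
```

```text
eef_pos: [473.1, 346.3, 29.7]
ft_force: [-0.1, -0.3, 0.2]
eef_pos: [473.2, 346.3, 27.7]
ft_force: [-0.7, 0.4, 0.3]
eef_pos: [473.2, 346.3, 26.8]
ft_force: [0.3, 1.2, 0.1]
eef_pos: [473.2, 346.3, 25.8]
ft_force: [0.3, 0.1, 0.1]
eef_pos: [473.2, 346.3, 24.7]
ft_force: [-0.7, -0.5, -0.3]
```

View pics/s15.png

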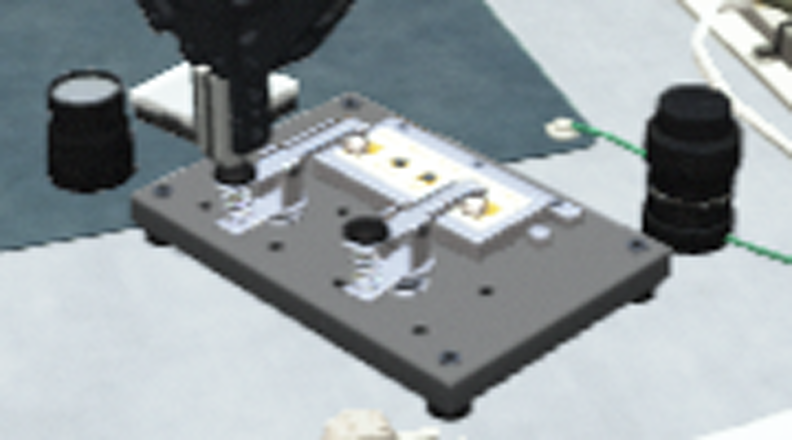

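The finger block (195–272) is centred over dome 1 (218–255) and nearly touching.

```bash
python3 -m crank '[{"tx":0,"ty":0,"tz":0.1,"ax":0,"ay":0,"az":0,"grip":0},{"tx":0,"ty":0,"tz":0.1,"ax":0,"ay":0,"az":0,"grip":0}]' | grep -E "eef|force"
python3 -m crank '[{"tx":0,"ty":0,"tz":0.1,"ax":0,"ay":0,"az":0,"grip":0},{"tx":0,"ty":0,"tz":0.1,"ax":0,"ay":0,"az":0,"grip":0}]' | grep -E "eef|force"
python3 -m crank '[{"tx":0,"ty":0,"tz":0.1,"ax":0,"ay":0,"az":0,"grip":0},{"tx":0,"ty":0,"tz":0.1,"ax":0,"ay":0,"az":0,"grip":0}]' | grep -E "eef|force"
python3 -m crank '[{"tx":0,"ty":0,"tz":0.1,"ax":0,"ay":0,"az":0,"grip":0},{"tx":0,"ty":0,"tz":0.1,"ax":0,"ay":0,"az":0,"grip":0}]' | grep -E "eef|force"
```

```text
eef_pos: [473.2, 346.3, 23.8]
ft_force: [0.5, -0.2, 0.1]
eef_pos: [473.2, 346.3, 22.8]
ft_force: [-0.7, -0.1, 0.2]
eef_pos: [473.2, 346.3, 21.8]
ft_force: [-0.1, 0.3, 0.3]
eef_pos: [473.2, 346.3, 20.8]
ft_force: [-0.0, 0.1, -0.6]
```

```bash
python3 -m crank '[{"tx":0,"ty":0,"tz":0.1,"ax":0,"ay":0,"az":0,"grip":0},{"tx":0,"ty":0,"tz":0.1,"ax":0,"ay":0,"az":0,"grip":0}]' | grep -E "eef|force"
python3 -m crank '[{"tx":0,"ty":0,"tz":0.1,"ax":0,"ay":0,"az":0,"grip":0},{"tx":0,"ty":0,"tz":0.1,"ax":0,"ay":0,"az":0,"grip":0}]' | grep -E "eef|force"
python3 - <<'E'
from h import *
c=vision.read_camera("side");a=c["img"][190:290,220:400,::-1];cv2.imwrite(f"pics/s16.png",cv2.resize(a,None,fx=4.4,fy=4.4,interpolation=cv2.INTER_CUBIC))
E
```

```text
eef_pos: [473.2, 346.3, 19.8]
ft_force: [0.6, 0.3, 0.2]
eef_pos: [473.3, 346.4, 19.4]
ft_force: [-1.0, -0.9, 2.4]
```

View pics/s16.png

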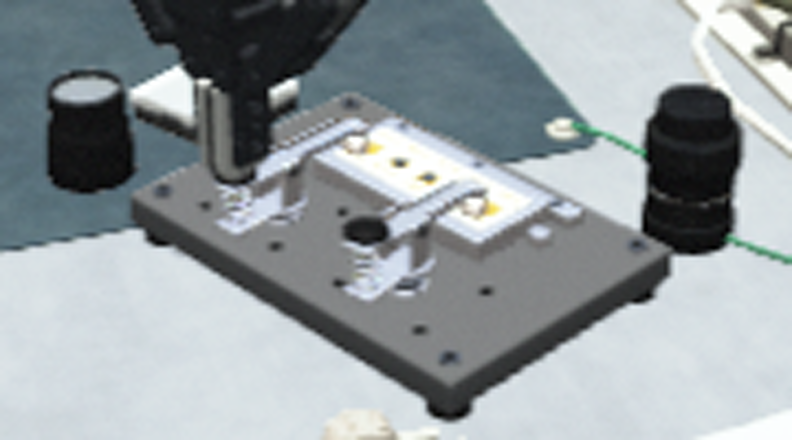

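```bash
python3 -m crank '[{"tx":-0.02,"ty":0,"tz":0.05,"ax":0,"ay":0,"az":0,"grip":0},{"tx":-0.04,"ty":0,"tz":0.1,"ax":0,"ay":0,"az":0,"grip":0},{"tx":-0.06,"ty":0,"tz":0.15,"ax":0,"ay":0,"az":0,"grip":0},{"tx":-0.08,"ty":0,"tz":0.2,"ax":0,"ay":0,"az":0,"grip":0},{"tx":-0.08,"ty":0,"tz":0.2,"ax":0,"ay":0,"az":0,"grip":0}]' | grep -E "eef|force"
python3 f.py
```

```text
eef_pos: [473.5, 346.5, 18.9]
ft_force: [-2.7, -1.2, 10.0]
t 21.7 F [-2.87 -2.01 11.15] along tool [ -3.45   0.43 -11.16] p [473.46 346.52  18.92] ang x 27.97
```

With the toe loaded on the carrier the button is stiff until its clearing force, so force rises faster than on clip 2. I'll take smaller steps.

```bash
python3 -m crank '[{"tx":-0.03,"ty":0,"tz":0.01,"ax":0,"ay":0,"az":0,"grip":0},{"tx":-0.05,"ty":0,"tz":0.03,"ax":0,"ay":0,"az":0,"grip":0},{"tx":-0.05,"ty":0,"tz":0.03,"ax":0,"ay":0,"az":0,"grip":0}]' | grep -E "eef|force"
python3 f.py
```

```text
eef_pos: [473.4, 346.5, 18.9]
ft_force: [-2.1, -1.8, 11.6]
t 22.25 F [-1.48 -1.16 10.85] along tool [ -1.81   0.32 -10.86] p [473.42 346.52  18.89] ang x 27.97
```

```bash
python3 -m crank '[{"tx":-0.02,"ty":0,"tz":0.03,"ax":0,"ay":0,"az":0,"grip":0},{"tx":-0.03,"ty":0,"tz":0.05,"ax":0,"ay":0,"az":0,"grip":0},{"tx":-0.03,"ty":0,"tz":0.05,"ax":0,"ay":0,"az":0,"grip":0}]' | grep -E "eef|force"
python3 f.py
```

```text
eef_pos: [473.4, 346.5, 18.8]
ft_force: [-1.4, -0.9, 12.6]
t 22.8 F [-1.44 -1.14 12.19] along tool [ -1.75   0.33 -12.2 ] p [473.42 346.52  18.8 ] ang x 27.97
```

```bash
python3 -m crank '[{"tx":-0.03,"ty":0,"tz":0.03,"ax":0,"ay":0,"az":0,"grip":0},{"tx":-0.05,"ty":0,"tz":0.06,"ax":0,"ay":0,"az":0,"grip":0},{"tx":-0.05,"ty":0,"tz":0.06,"ax":0,"ay":0,"az":0,"grip":0}]' | grep -E "eef|force"
python3 f.py
```

```text
eef_pos: [473.3, 346.5, 18.6]
ft_force: [-0.8, -0.2, 13.9]
t 23.35 F [-0.41 -1.   12.95] along tool [ -0.75   0.68 -12.96] p [473.35 346.48  18.59] ang x 27.97
```

```bash
python3 -m crank '[{"tx":-0.02,"ty":0,"tz":0.04,"ax":0,"ay":0,"az":0,"grip":0},{"tx":-0.04,"ty":0,"tz":0.08,"ax":0,"ay":0,"az":0,"grip":0},{"tx":-0.04,"ty":0,"tz":0.08,"ax":0,"ay":0,"az":0,"grip":0}]' | grep -E "eef|force"
python3 f.py
```

```text
eef_pos: [473.2, 346.4, 18.1]
ft_force: [-0.5, -0.6, 14.2]
t 23.9 F [-0.86 -1.2  14.08] along tool [ -1.23   0.65 -14.09] p [473.23 346.43  18.12] ang x 27.97
```

```bash
python3 -m crank '[{"tx":-0.02,"ty":0,"tz":0.03,"ax":0,"ay":0,"az":0,"grip":0},{"tx":-0.04,"ty":0,"tz":0.06,"ax":0,"ay":0,"az":0,"grip":0},{"tx":-0.05,"ty":0,"tz":0.09,"ax":0,"ay":0,"az":0,"grip":0},{"tx":-0.05,"ty":0,"tz":0.09,"ax":0,"ay":0,"az":0,"grip":0}]' | grep -E "eef|force"
python3 f.py
python3 - <<'E'
from h import *
for n,(y0,y1,x0,x1) in(("top",(165,285,260,425)),("side",(190,290,220,400))):
    c=vision.read_camera(n);a=c["img"][y0:y1,x0:x1,::-1];cv2.imwrite(f"pics/{n}17.png",cv2.resize(a,None,fx=4.4,fy=4.4,interpolation=cv2.INTER_CUBIC))
E
```

```text
eef_pos: [473.1, 346.3, 17.6]
ft_force: [-1.0, -0.4, 15.7]
t 24.55 F [-0.16 -0.76 15.57] along tool [ -0.38   0.59 -15.58] p [473.06 346.34  17.58] ang x 27.97
```

View pics/side17.png

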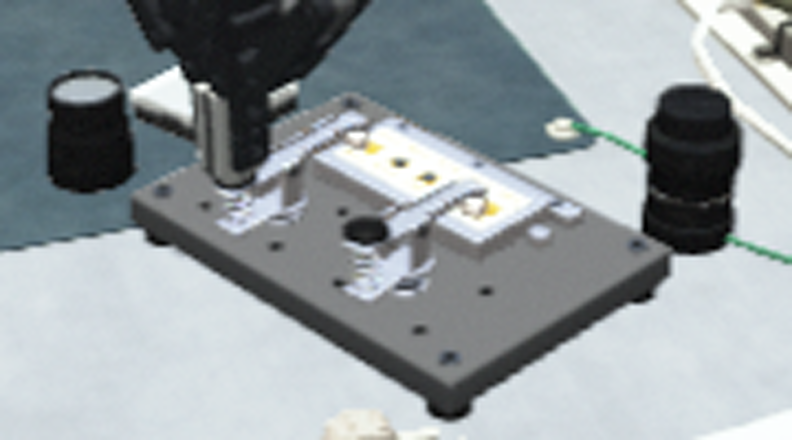

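Clip 1's toe end is raised (365,115) and force is 15.6 N. Now I swing it counter-clockwise.

```bash
python3 -m crank '[{"tx":0,"ty":0.06,"tz":0.02,"ax":0,"ay":0,"az":-1.5,"grip":0},{"tx":0.01,"ty":0.12,"tz":0.02,"ax":0,"ay":0,"az":-3,"grip":0},{"tx":0.02,"ty":0.23,"tz":0.02,"ax":0,"ay":0,"az":-6,"grip":0},{"tx":0.03,"ty":0.34,"tz":0.02,"ax":0,"ay":0,"az":-9,"grip":0}]' | grep -E "eef|force"
python3 f.py
python3 - <<'E'
from h import *
for n,(y0,y1,x0,x1) in(("top",(165,285,260,425)),):
    c=vision.read_camera(n);a=c["img"][y0:y1,x0:x1,::-1];cv2.imwrite(f"pics/{n}18.png",cv2.resize(a,None,fx=4.4,fy=4.4,interpolation=cv2.INTER_CUBIC))
E
```

```text
eef_pos: [474.7, 343.8, 17.4]
ft_force: [-0.3, 0.6, 16.1]
t 25.3 F [-1.52 -0.47 15.9 ] along tool [ -1.37  -0.53 -15.91] p [474.82 343.66  17.46] ang x 36.97
```

View pics/top18.png

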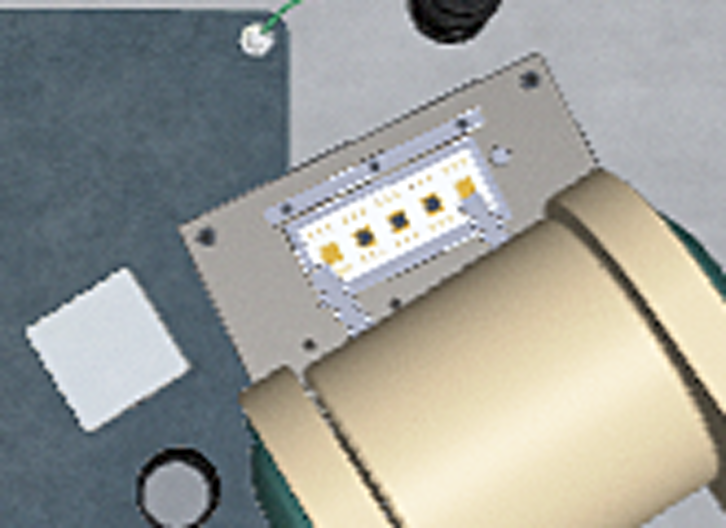

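The toe moved from about (340,265) to (325,270), and the carrier is unmoved. Continuing.

```bash
python3 -m crank '[{"tx":0,"ty":0.12,"tz":0,"ax":0,"ay":0,"az":-3,"grip":0},{"tx":0.01,"ty":0.23,"tz":0,"ax":0,"ay":0,"az":-6,"grip":0},{"tx":0.03,"ty":0.34,"tz":0,"ax":0,"ay":0,"az":-9,"grip":0},{"tx":0.05,"ty":0.46,"tz":0,"ax":0,"ay":0,"az":-12,"grip":0},{"tx":0.08,"ty":0.57,"tz":0,"ax":0,"ay":0,"az":-15,"grip":0}]' | grep -E "eef|force"
python3 f.py
python3 - <<'E'
from h import *
for n,(y0,y1,x0,x1) in(("top",(165,285,260,425)),):
    c=vision.read_camera(n);a=c["img"][y0:y1,x0:x1,::-1];cv2.imwrite(f"pics/{n}19.png",cv2.resize(a,None,fx=4.4,fy=4.4,interpolation=cv2.INTER_CUBIC))
E
```

```text
eef_pos: [478.8, 339.6, 17.4]
ft_force: [-1.3, 0.4, 15.7]
t 26.1 F [-0.75 -0.59 16.2 ] along tool [ -0.81  -0.19 -16.2 ] p [478.98 339.48  17.46] ang x 51.97
```

View pics/top19.png

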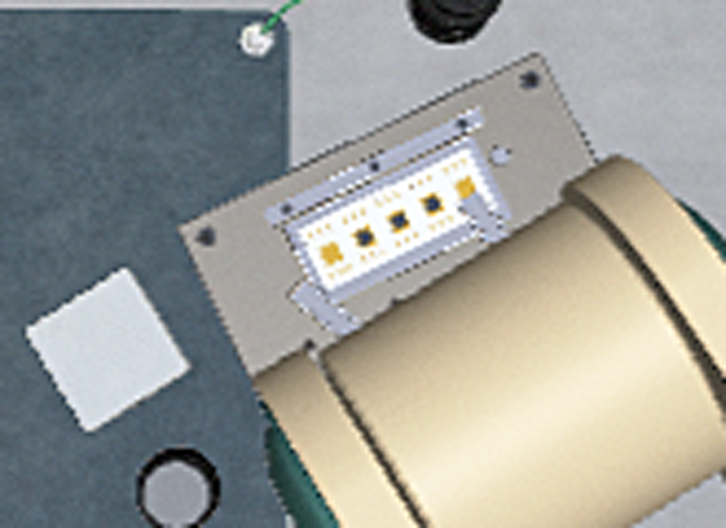

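```bash
python3 -m crank '[{"tx":0,"ty":0.12,"tz":-0.01,"ax":0,"ay":0,"az":-3,"grip":0},{"tx":0.01,"ty":0.23,"tz":-0.01,"ax":0,"ay":0,"az":-6,"grip":0},{"tx":0.03,"ty":0.34,"tz":-0.02,"ax":0,"ay":0,"az":-9,"grip":0},{"tx":0.05,"ty":0.46,"tz":-0.02,"ax":0,"ay":0,"az":-12,"grip":0},{"tx":0.08,"ty":0.57,"tz":-0.02,"ax":0,"ay":0,"az":-15,"grip":0}]' | grep -E "eef|force"
python3 f.py
python3 -m crank '[{"tx":0,"ty":0.12,"tz":0,"ax":0,"ay":0,"az":-3,"grip":0},{"tx":0.01,"ty":0.23,"tz":0,"ax":0,"ay":0,"az":-6,"grip":0},{"tx":0.03,"ty":0.34,"tz":0,"ax":0,"ay":0,"az":-9,"grip":0},{"tx":0.05,"ty":0.46,"tz":0,"ax":0,"ay":0,"az":-12,"grip":0},{"tx":0.08,"ty":0.57,"tz":0,"ax":0,"ay":0,"az":-15,"grip":0}]' | grep -E "eef|force"
python3 f.py
python3 - <<'E'
from h import *
for n,(y0,y1,x0,x1) in(("top",(165,285,260,425)),):
    c=vision.read_camera(n);a=c["img"][y0:y1,x0:x1,::-1];cv2.imwrite(f"pics/{n}20.png",cv2.resize(a,None,fx=4.4,fy=4.4,interpolation=cv2.INTER_CUBIC))
E
```

```text
eef_pos: [483.9, 336.6, 17.6]
ft_force: [-0.9, -0.6, 16.0]
t 26.9 F [-0.31 -0.29 15.73] along tool [ -0.29  -0.1  -15.73] p [484.01 336.55  17.6 ] ang x 66.97
eef_pos: [489.5, 335.0, 17.6]
ft_force: [-1.4, 0.5, 15.7]
t 27.65 F [-0.03 -0.67 15.41] along tool [ -0.6    0.16 -15.41] p [489.63 334.97  17.62] ang x 81.96
```

View pics/top20.png

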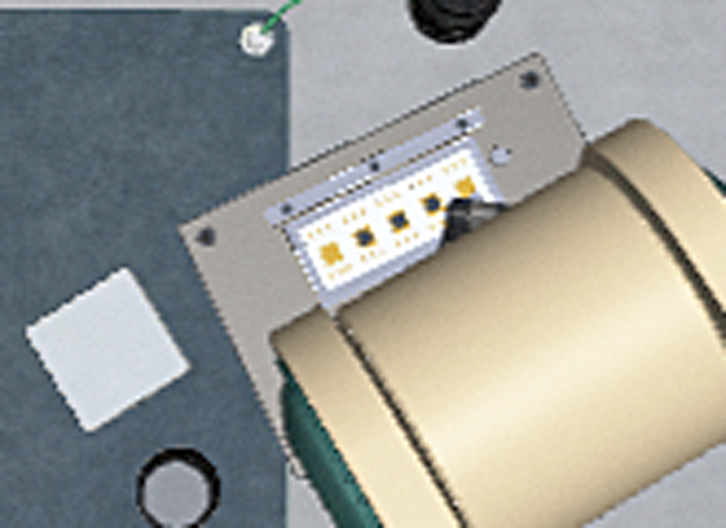

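```bash
python3 -m crank '[{"tx":0,"ty":0.12,"tz":0,"ax":0,"ay":0,"az":-3,"grip":0},{"tx":0.01,"ty":0.23,"tz":0,"ax":0,"ay":0,"az":-6,"grip":0},{"tx":0.03,"ty":0.34,"tz":0,"ax":0,"ay":0,"az":-9,"grip":0},{"tx":0.05,"ty":0.46,"tz":0,"ax":0,"ay":0,"az":-12,"grip":0},{"tx":0.07,"ty":0.53,"tz":0,"ax":0,"ay":0,"az":-14,"grip":0}]' | grep -E "eef|force"
python3 f.py
python3 - <<'E'
from h import *
for n,(y0,y1,x0,x1) in(("side",(190,290,220,400)),):
    c=vision.read_camera(n);a=c["img"][y0:y1,x0:x1,::-1];cv2.imwrite(f"pics/{n}21.png",cv2.resize(a,None,fx=4.4,fy=4.4,interpolation=cv2.INTER_CUBIC))
E
```

```text
eef_pos: [495.0, 334.8, 17.6]
ft_force: [-0.9, -1.7, 15.6]
t 28.45 F [-0.14 -1.27 15.57] along tool [ -1.2   -0.16 -15.57] p [495.03 334.83  17.65] ang x 95.96
```

View pics/side21.png

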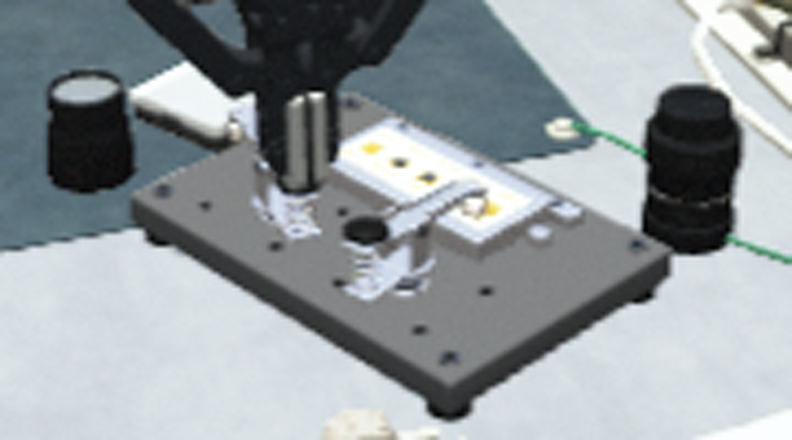

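Clip 1's toe is at (238,125), well off the carrier. I'll let it down and lift away.

```bash
python3 -m crank '[{"tx":0.03,"ty":0,"tz":-0.12,"ax":0,"ay":0,"az":0,"grip":0},{"tx":0.07,"ty":0,"tz":-0.24,"ax":0,"ay":0,"az":0,"grip":0},{"tx":0.1,"ty":0,"tz":-0.36,"ax":0,"ay":0,"az":0,"grip":0},{"tx":0.14,"ty":0,"tz":-0.48,"ax":0,"ay":0,"az":0,"grip":0},{"tx":0.17,"ty":0,"tz":-0.6,"ax":0,"ay":0,"az":0,"grip":0},{"tx":0.2,"ty":0,"tz":-0.75,"ax":0,"ay":0,"az":0,"grip":0},{"tx":0.22,"ty":0,"tz":-0.9,"ax":0,"ay":0,"az":0,"grip":0},{"tx":0.22,"ty":0,"tz":-1.1,"ax":0,"ay":0,"az":0,"grip":0}]' | grep -E "eef|force"
python3 -m crank '[{"tx":0,"ty":0,"tz":-0.5,"ax":0,"ay":0,"az":0,"grip":0},{"tx":0,"ty":0,"tz":-1.5,"ax":0,"ay":0,"az":0,"grip":0},{"tx":0,"ty":0,"tz":-4,"ax":0,"ay":0,"az":0,"grip":0},{"tx":0,"ty":0,"tz":-8,"ax":0,"ay":0,"az":0,"grip":0},{"tx":0,"ty":0,"tz":-12,"ax":0,"ay":0,"az":0,"grip":0}]' | grep -E "eef|force"
python3 -m crank '[{"tx":-2,"ty":-3,"tz":0,"ax":0,"ay":0,"az":0,"grip":0},{"tx":-4,"ty":-6,"tz":0,"ax":0,"ay":0,"az":0,"grip":0},{"tx":-6,"ty":-9,"tz":0,"ax":0,"ay":0,"az":0,"grip":0},{"tx":-8,"ty":-12,"tz":0,"ax":0,"ay":0,"az":0,"grip":0},{"tx":-8,"ty":-12,"tz":0,"ax":0,"ay":0,"az":0,"grip":0}]' | grep -E "eef|force"
python3 - <<'E'
from h import *
for n,(y0,y1,x0,x1) in(("top",(165,285,260,425)),("side",(190,290,220,400))):
    c=vision.read_camera(n);cv2.imwrite(f"pics/{n}22f.png",c["img"][:,:,::-1]);a=c["img"][y0:y1,x0:x1,::-1];cv2.imwrite(f"pics/{n}22.png",cv2.resize(a,None,fx=4.4,fy=4.4,interpolation=cv2.INTER_CUBIC))
E
```

```text
eef_pos: [491.9, 335.6, 24.4]
ft_force: [-0.1, -1.0, 0.6]
eef_pos: [491.6, 335.3, 146.1]
ft_force: [0.2, -0.4, 0.0]
eef_pos: [378.5, 241.8, 144.8]
ft_force: [-0.5, 0.1, 0.5]
```

View pics/side22.png

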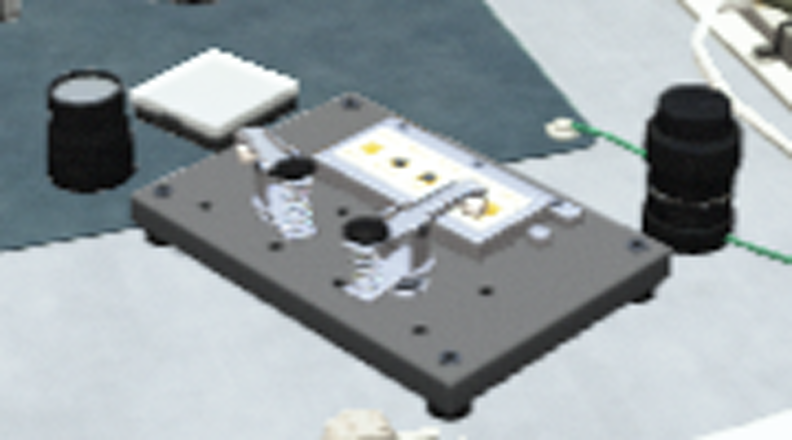

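View pics/top22.png

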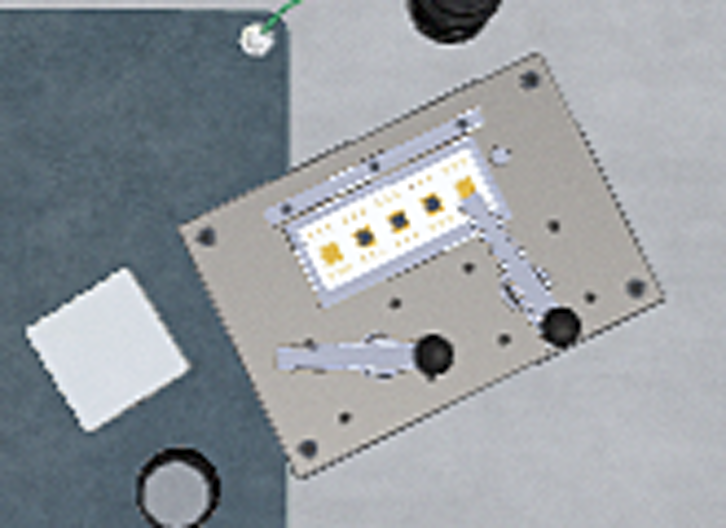

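Clip 1's toe is at (280,355) and its dome at (433,355). Clip 2's toe is at (472,203) and its dome at (560,327). Next I measure both angles properly.

```bash
python3 - <<'E'
from h import *
c=vision.read_camera("top");im=c["img"]
s=r.state();print(s["clock"])
g=im.max(2);m=(g<45).astype(np.uint8)
z=np.zeros_like(m);z[215:265,335:402]=1
n,l,st,ce=cv2.connectedComponentsWithStats(m*z)
B=[ce[i] for i in range(1,n) if st[i,4]>25];print(B,[st[i] for i in range(1,n)if st[i,4]>25])
yaw=np.radians(26.1);Rz=np.array([[np.cos(yaw),-np.sin(yaw)],[np.sin(yaw),np.cos(yaw)]]);o=np.array([550.2,347.7])
q=lambda u,v,zz:Rz.T@(onz(c,u,v,zz)[:2]-o)
# gold pads carrier check vs start
i2=im.astype(int);m=((i2[...,0]-i2[...,2]>60)&(i2[...,0]>150)).astype(np.uint8);m[:190]=0;m[230:]=0;m[:,:320]=0;m[:,380:]=0
n,l,st,ce=cv2.connectedComponentsWithStats(m)
for i in range(1,n):
    if st[i,4]>3: print("gold",st[i,4],ce[i])
for name,(u,v),toe,zt,zd,y in (("c1",min(B,key=lambda b:b[0]),(280/4.4+260,355/4.4+165),22,50,34),("c2",max(B,key=lambda b:b[0]),(470/4.4+260,200/4.4+165),33,50,-34)):
    d=q(u,v,zd);t=q(*toe,zt);pv=np.array([-48,y])
    print(name,"dome",d,"toe",t,"a strip",np.arctan2(*(t-d)[::-1]),"a dome/piv",np.arctan2(*(pv-d)[::-1]),"a toe/piv",np.arctan2(*(t-pv)[::-1]),"L",np.linalg.norm(t-d))
E
```

```text
30.45
[array([387.11363636, 238.54545455]), array([358.04545455, 245.20454545])] [array([383, 235,   9,   9,  44], dtype=int32), array([355, 241,   8,  10,  44], dtype=int32)]
gold 17 [365.29411765 207.23529412]
gold 7 [357.28571429 209.71428571]
gold 4 [358.5  212.75]
gold 5 [350.2 216.6]
gold 17 [334.76470588 222.05882353]
c1 dome [-56.78993808  15.28355498] toe [-30.5278414  71.3985174] a strip 1.1330705343263703 a dome/piv 1.1317326717982874 a toe/piv 1.1337407103140529 L 61.95632921430452
c2 dome [-68.94525156 -37.62714626] toe [ -6.68974726 -29.55505839] a strip 0.12894125911279392 a dome/piv 0.17147213924720367 a toe/piv 0.10718661032146111 L 62.7766391117607
```

Clip 1 is at about 1.13 rad (clear) and clip 2 at about 0.11–0.17 rad (below 0.25). The gold pads are within 0.2 px of where they started. Handing in.

```bash
python3 - <<'E'
from h import *
print(r.sign_off()); print(r.state()["clock"])
E
```

```text
the job is handed in; nothing more can be done
None
the job is handed in; nothing more can be done
```

I swung the free clip (clip 2) over the -y end of the carrier and let it down there. Then I raised clip 1 and swung it clear. I handed the job in at about 30.5 s of the 61 s; it reports no verdict.

- **Pressing:** clip 2 was pressed at 14.9 to 16.3 N during its swing, and clip 1 at 15.4 to 16.2 N. These are means of five readings. Lateral force stayed under about 1.5 N in every check during the swings, with no sign of a toe catching the carrier.
- **Last check, angles:** the top view gave clip 1 at about 1.13 rad (needs over 1.0). Clip 2 came out at 0.11, 0.13 or 0.17 rad depending on the method (needs under 0.25). Both are a little off where I let go, so the clips shifted slightly on release.
- **Last check, carrier:** the gold pads are within 0.2 px (about 0.4 mm) of their start. In the pictures the die box, loupe and lens barrel look where they were, but I did not measure them.
- **Not measured:** clip 2's bearing force on the carrier. I only saw its toe resting there.
- **Disagreement:** the fingertips showed about 25 to 30 mm above the reported TCP in the side camera, and the touch readings agreed (dome contact at reported heights of about 27.5 and 19.5 mm). I therefore found both domes by feel.
- **Departure from the instructions:** one early guarded descent ran the same typed row four times in a shell loop. I typed every later move individually.

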